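# Load the sloping panel stand and put up its dust-cover post

### The job

Get the drying stand ready for its dust cover: first clear the pumice stone off the sloping shelf into the black bowl, then stack all the small primed panels on the shelf, flat on one another, long side up the slope, squarely one above the other in the middle of the shelf's width, each with its lower edge up against the backstop. Last, raise the lying wooden post and stand it upright on its square foot in the middle of the round cork pad. Leave the other things on the table where they are.

Things in the scene. Friction and masses are not known exactly. Their poses are not given: they have to be found in the camera images.
- rack: the drying stand, fixed to the table: plywood base 140 (x) x 240 (y) x 10 mm; the sloping shelf stands on its right part, a round cork pad lies at its left end. Origin: centre of the base's underside, on the table; x points away from the robot, y to the left, z up.
- shelf: the stand's sloping board, 130 mm long (x, up the slope, 22 degrees, away from the robot), 100 mm wide (y), with a backstop wall 55 mm high, 8 mm thick along its low edge near the robot. Origin: middle of the corner of board face and backstop face, 35 mm above the table; z square out of the board. A panel in place has x = 38 mm, z = 0, 10, 20.. mm. Panels do not slide down by themselves.
- pad (a point): centre of the top face of the stand's round cork pad (86 mm across, top 13 mm above the table), 130 mm to the left of the shelf's middle line
- bowl (a point): centre of the inner floor of the round black bowl that stands in the big grey mortar left of the stand; all fixed. The bowl's floor is 49 mm above the table and flat for 33 mm round this point; it widens to a mouth of 150 mm; the highest rim round it is 110 mm above the table, 226 mm across outside.
- panel1: a small primed painting panel: flat wooden plate with a whitish face, 76 (x) x 50 (y) x 10 (z) mm, 60 g, lying on the table at the start. Origin: centre of its underside; x along its long side, z out of its whitish face. Absent in some runs.
- panel2: a small primed painting panel: flat wooden plate with a whitish face, 76 (x) x 50 (y) x 10 (z) mm, 60 g, lying on the table at the start. Origin: centre of its underside; x along its long side, z out of its whitish face. Absent in some runs.
- panel3: a small primed painting panel: flat wooden plate with a whitish face, 76 (x) x 50 (y) x 10 (z) mm, 60 g, lying on the table at the start. Origin: centre of its underside; x along its long side, z out of its whitish face. Absent in some runs.
- panel4: a small primed painting panel: flat wooden plate with a whitish face, 76 (x) x 50 (y) x 10 (z) mm, 60 g, lying on the table at the start. Origin: centre of its underside; x along its long side, z out of its whitish face. Absent in some runs.
- panel5: a small primed painting panel: flat wooden plate with a whitish face, 76 (x) x 50 (y) x 10 (z) mm, 60 g, lying on the table at the start. Origin: centre of its underside; x along its long side, z out of its whitish face. Absent in some runs.
- post: a wooden dust-cover post, 150 mm long, 0.2 kg, lying at the start, axis 20 mm above the table: heavy square steel foot 40 x 40 x 14 mm, 18 mm round shaft, cylindrical head 40 mm across (z = 110 to 150 mm); balance point near z = 45 mm. Origin: centre of the foot's underside; z runs from foot to head. Gripped firmly it turns with the hand; a 5 N pinch lets it settle on its foot.
- pumice: a grey pumice stone, 41 (x) x 48 (y) x 24 (z) mm, 50 g, lying on the sloping shelf at the start. Origin: centre of its underside.
- dropper: bystander, to be left alone: small whitish dropper bottle, 23 mm across, 37 mm high, near the front; origin at the centre of its underside
- dipper: bystander, to be left alone: low round metal oil dipper, 43 mm across, 17 mm high; origin at the centre of its underside
- small_jar: bystander, to be left alone: glass jar with dark lid, 41 mm across, 50 mm high; origin at the centre of its underside
- muller: bystander, to be left alone: white glass muller, 50 mm across, 76 mm high, behind the stand; origin at the centre of its underside
- jar_gold: bystander, to be left alone: jar with gold lid, 56 mm across, 66 mm high, at the left back; origin at the centre of its underside

How it is judged:
By the outcome, as a careful person would: the job done as asked, in the order asked, and still so for the second after the job is handed in, with the robot touching nothing.
Of panel1, panel2, panel3, panel4, panel5 only 3 to 5 are there at a start; the rules pass over those that are not, and their reading is None.
At some moment in a run one of panel1, panel2, panel3, panel4, panel5 may be knocked a few centimetres aside while the robot is not near it.
Once in a run the grip may slacken for a moment while it holds something.
It also fails if it takes over 210 s, if anything falls off the work surface, if the arm or the gripper's body presses on something with over 40 N, if the wrist force passes 120 N, or if a joint passes its speed limit or range.

### The arm

A 7-joint arm with a two-finger parallel gripper is mounted at the origin on a cart in front of the work surface, level with it; the furniture and walls round the work are solid. World frame = base frame: x ahead of the robot, y to its left, z up, the work surface at z = 0. Lengths are in m, angles in rad, forces in N, time in s.
With the tool pointing down it reaches from about 0.4 to 0.925 m from the base axis. Payload 4.1 kg.
Tool frame: the origin (TCP) lies where the fingers leave the gripper's body, on its centre line; the fingertips stand manip.tcp_to_tips ahead of it and the grasp point (between the pads) lies 54 mm ahead of it (manip.tcp_to_tips is the distance from the TCP to the fingertips, in m); z points along the fingers, y is the line along which they close (so a half turn about z gives the same grasp; the last joint's range is limited). The gripper opens to 85 mm and grips with 20 to 120 N. Pads are 22 mm wide; open, the fingers measure 114 mm over their backs; the gripper's body (76 mm by 85 mm) begins 54 mm behind the grasp point. The pads swing forward as they close: fully open they stand 13 mm farther back than shut.
Start: joints at [1.009, 0.398, 0.045, 1.537, -0.019, 1.207, -0.051], TCP at [0.29, -0.582, 0.304] pointing down, gripper open.
Joint ranges: [-2.82, 2.82], [-0.49, 2.23], [-1.37, 1.46], [0, 2.46], [-1.36, 4.5], [0.23, 2], [-2.94, 2.94]. Speed limits (rad/s): [2.57, 2.57, 3.14, 3.14, 3.14, 3.14, 3.14].

### API

Orientations are given as a unit quaternion [w, x, y, z].
In Python, from station import manip gives the robot as it stands.
- The arm moves only by the tool send_rows, never from a script. Its argument "commands" is a list of rows, each a list of 7 numbers: the turn, a rotation vector about the tool's x, y, z in degrees, then the shift along the tool's x, y, z in m, then the finger opening in m, from 0 to 0.0854. In form: [[wx, wy, wz, x, y, z, gripper], ...]. A call has 1 to 12 rows; each row shifts and turns the commanded pose from where the row before left it, along the tool's axes as they then stand; what a row does not reach is not made up. A row lasts 1/12 s, in which the tool goes at most 41.7 mm and 7.16 degrees, less where a joint would pass 70% of its speed; a pose out of reach is approached as far as the arm can. A call is refused whole if a number of a shift passes 0.0417 or a number of a turn 7.16, either way. A call with a gripper value outside its range is refused whole. The fingers move at their own pace and stop on an object; the grip force is fixed at half the most. Time passes only in rows, so rows that do not move let the fingers close. It gives the time, the measured TCP pose, the force, the opening and the grip force at its end, in the units of the state.
- manip.read_state(): the state, without advancing time (a new reading comes with each control period).
- manip.read_camera(name): name is "scene" or "top"; returns a dict with "image" (384x512x3 uint8, red, green, blue), "camera_matrix" (3x3 intrinsics, pixels), "dist_coeffs" ([k1, k2, p1, p2, k3] as OpenCV has them; the pictures are not rectified), "camera_from_world" (4x4, takes a point from world to camera coordinates). Camera axes: x right, y up, looking along -z (the intrinsics and any distortion apply to the point x, -y, -z); pixel columns grow to the right and rows downward; lengths in m; the calibration is good to about 2 mm. A picture is of the moment at which its call begins. There is no depth.
- manip.sign_off(): hands the job in; it is judged then, once.
Trained networks look in a picture, given as the dict that the camera call returned (one of the last four; its "shot" number tells which), for a name from the list of things; names that differ only in an ending like _2 or _b are one class to them, and where a whole thing is asked for, a point or a joint stands for the part that bears it (a point fixed in the world has none). Each returns a list of dicts, best first, with "score" (0 to 1); they miss things now and then, are a little off and sometimes report something else, mostly with a low value. They report only what shows in the picture. A call takes as long as a camera call.
- manip.spot_in(query, picture): "at" ([x, y, z] in m, in the coordinates of the camera as it stood for that picture, good to about 4 mm: the middle of the surface that is visible of it).
- manip.cut_out(query, picture): "pixels" (384x512 bool, what is visible of it).
- manip.tip_of(query, picture): "at" ([x, y, z] in m, in the coordinates of the camera as it stood for that picture, good to about 4 mm: a listed point, or the origin of a listed thing).
The state is a dict: "time": time; "q": joint angles; "joint_vel": joint speeds; "tau": joint torques, N m; "position": TCP position; "tool_rot": TCP orientation; "contact_force": force on the tool from outside, world axes, zero at the start; "ft_torque": the same for the moment, N m; "gripper_width": opening from 0.0 (shut) to 1.0 (fully open); "gripper_force": force on a finger pad.
Only numpy, scipy, OpenCV 4.12 (cv2) and the standard library are available. Lean on these libraries where they do the work, as an engineer would, in place of code of your own. Each camera call takes 0.05 s, during which the arm holds its last target. There are 200 camera calls.

## Working session

There is one attempt and no reset: what is moved stays moved. The work goes in short steps, Python scripts to look and compute and a tool call to move; the robot and the scene stay as the last step left them, time stands still between calls to the robot, and variables do not carry over. Pictures are saved under pics/ and viewed, at most 14 in all, crops included, and the job is handed in when it is done.

Besides the shell and the picture viewer there is one more tool, called after "Emit:" in YAML: its name, and indented under it one key for each argument. send_rows: Moves the arm, as the interface text tells. Its arguments: {"type":"object","properties":{"commands":{"type":"array"}},"required":["commands"]}

```bash
ls; mkdir -p pics; cat > h.py <<'E'
import numpy as np, cv2
from station import manip
def shot(n):
    return manip.read_camera(n)
def w(p,c):
    T=np.linalg.inv(np.array(c["camera_from_world"])); return (T@np.append(p,1))[:3]
def ray(px,c,z):
    K=np.array(c["camera_matrix"]);D=np.array(c["dist_coeffs"])
    u=cv2.undistortPoints(np.array([[px]],float),K,D)[0,0]
    T=np.linalg.inv(np.array(c["camera_from_world"]))
    d=T[:3,:3]@np.array([u[0],-u[1],-1]);o=T[:3,3]
    return o+d*(z-o[2])/d[2]
def proj(P,c):
    T=np.array(c["camera_from_world"]);p=(T@np.append(P,1))[:3]
    return cv2.projectPoints(np.array([[p[0],-p[1],-p[2]]]),np.zeros(3),np.zeros(3),np.array(c["camera_matrix"]),np.array(c["dist_coeffs"]))[0][0,0]
def save(c,n,crop=None,s=1):
    im=np.array(c["image"])[:,:,::-1]
    if crop: a,b,e,f=crop; im=im[b:f,a:e]
    cv2.imwrite("pics/"+n+".png",cv2.resize(im,None,fx=s,fy=s,interpolation=cv2.INTER_CUBIC))
E
python3 - <<'E'
from h import *
np.set_printoptions(precision=4,suppress=True)
print(manip.tcp_to_tips); s=manip.read_state(); print(s)
for n in ["scene","top"]:
    c=shot(n); save(c,n+"0",s=1.5)
    print(n,np.linalg.inv(np.array(c["camera_from_world"])))
    for q in ["shelf","pad","bowl","panel1","post","pumice","dropper","dipper","small_jar","muller","jar_gold","rack"]:
        for r in manip.tip_of(q,c)[:6]: print(q,w(r["at"],c),round(r["score"],2))
E
```

```text
pics
0.0726
{'time': 0.0, 'q': array([ 1.009 ,  0.3992,  0.045 ,  1.5379, -0.0187,  1.2069, -0.0507]), 'joint_vel': array([ 0.0017, -0.0002,  0.0008, -0.0019, -0.0007,  0.0012,  0.0022]), 'tau': array([ -0.0001, -47.5129,   1.3648, -25.4219,   0.0116,   0.0093,
         0.    ]), 'position': array([ 0.29  , -0.5812,  0.3029]), 'tool_rot': array([-0.0009,  0.9733,  0.2294, -0.0003]), 'contact_force': array([-0.146 ,  0.3693,  0.1611]), 'ft_torque': array([-0.011 ,  0.0185,  0.0309]), 'gripper_force': 0.0, 'gripper_width': 1.0020383123248946}
scene [[-0.5632  0.6256 -0.5398 -0.1539]
 [-0.8261 -0.4114  0.3851  0.5165]
 [ 0.0188  0.6629  0.7485  1.0613]
 [ 0.      0.      0.      1.    ]]
shelf [ 0.586  -0.2476  0.0329] 0.88
shelf [ 0.6104 -0.3743  0.0044] 0.55
pad [ 0.6429 -0.1192  0.0182] 0.55
bowl [0.5192 0.118  0.0512] 0.58
panel1 [ 0.5136 -0.1055  0.0002] 0.87
panel1 [ 0.4979 -0.3372  0.0005] 0.77
panel1 [0.6153 0.306  0.0028] 0.75
post [ 0.3849 -0.3163  0.0196] 0.67
post [0.5172 0.1135 0.0531] 0.25
post [0.6145 0.3058 0.0013] 0.18
pumice [ 0.6468 -0.2561  0.0597] 0.45
dropper [ 0.3
[... 330 characters left out ...]
 [-0.9998 -0.0116 -0.0139 -0.0108]
 [-0.0149  0.0925  0.9956  1.6971]
 [ 0.      0.      0.      1.    ]]
shelf [ 0.5984 -0.2453  0.0338] 0.91
pad [ 0.6464 -0.1152  0.0153] 0.8
bowl [0.5148 0.1169 0.0545] 0.58
bowl [ 0.378  -0.0221  0.0007] 0.38
panel1 [ 0.5147 -0.1079  0.0006] 0.81
panel1 [ 0.6123  0.3088 -0.0006] 0.69
panel1 [ 0.5025 -0.3352  0.0016] 0.65
post [ 0.3872 -0.3126  0.0224] 0.57
pumice [ 0.65   -0.2563  0.0557] 0.44
dropper [ 0.5137 -0.1079 -0.0005] 0.71
dropper [ 0.3767 -0.0219 -0.0005] 0.58
dipper [ 0.6141 -0.372  -0.002 ] 0.62
small_jar [0.69   0.375  0.0033] 0.59
muller [ 0.7716 -0.11    0.0001] 0.55
jar_gold [ 0.7145  0.3031 -0.0002] 0.6
rack [ 0.6491 -0.1892 -0.002 ] 0.73
```

View pics/scene0.png

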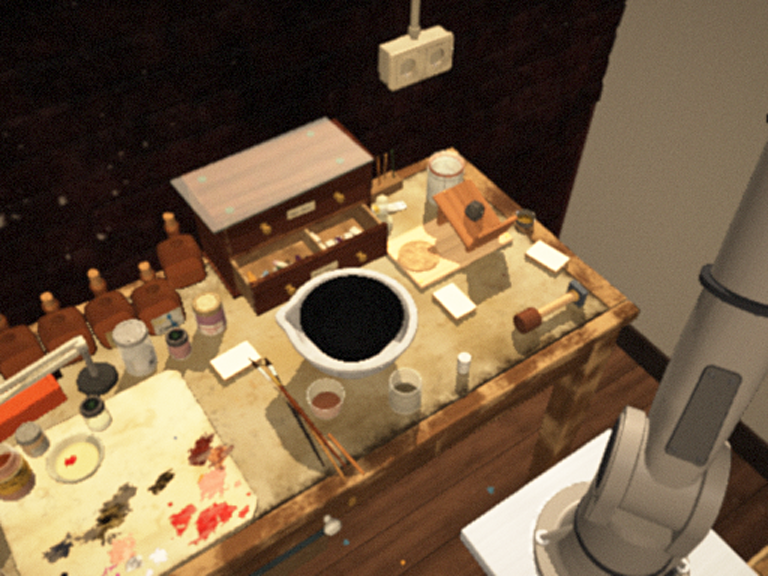

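View pics/top0.png

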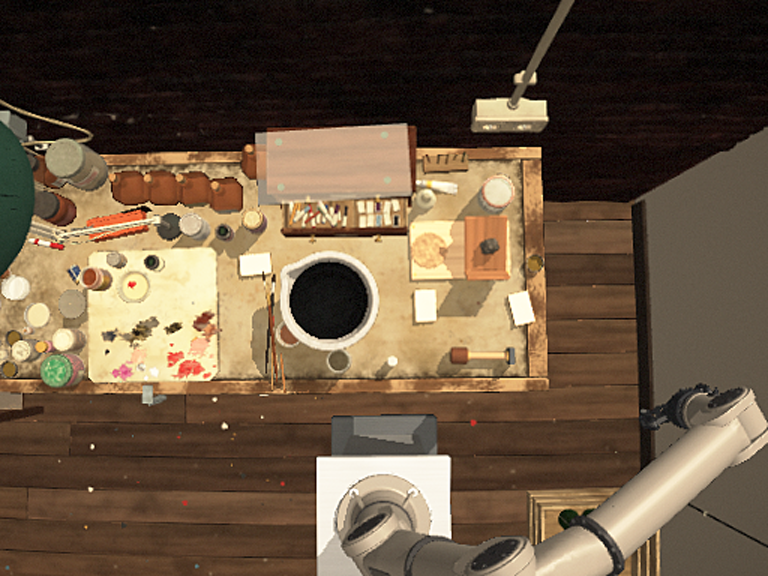

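Both views show three panels, at top (425,305), (520,308) and (255,265). The post lies with its head at the left (458,354) and its foot at the right (510,355). The pumice is on the shelf at (489,245). Next I'll refine the poses with masks.

```bash
cat >> h.py <<'E'
from scipy.optimize import minimize
from scipy.spatial.transform import Rotation as Ro
np.set_printoptions(precision=4,suppress=True)
def hullmask(P,c):
    m=np.zeros((384,512),np.uint8)
    pts=np.array([proj(p,c) for p in P]); cv2.fillConvexPoly(m,cv2.convexHull(np.round(pts*16).astype(np.int32)),1,shift=4); return m>0
def fit(pf,x0,cs,ms,steps):
    def cost(x):
        s=0
        for c,m in zip(cs,ms):
            h=hullmask(pf(x),c); s+=1-(h&m).sum()/max(1,(h|m).sum())
        return s
    x0=np.array(x0,float); sim=np.vstack([x0]+[x0+np.eye(len(x0))[i]*steps[i] for i in range(len(x0))])
    r=minimize(cost,x0,method="Nelder-Mead",options=dict(initial_simplex=sim,maxiter=150)); return r.x,r.fun/len(cs)
def Rz(a): return Ro.from_euler('z',a).as_matrix()
def box(x0,x1,y0,y1,z0,z1): return [np.array([a,b,d]) for a in (x0,x1) for b in (y0,y1) for d in (z0,z1)]
SH=np.deg2rad(22); Rs=np.array([[np.cos(SH),0,-np.sin(SH)],[0,1,0],[np.sin(SH),0,np.cos(SH)]])
def shelfP(x):
    B=box(0,.13,-.05,.05,-.001,0)+box(-.008,0,-.05,.05,0,.055)
    return [Rz(x[2])@(Rs@p)+[x[0],x[1],.035] for p in B]
def panelP(x,z=0): return [Rz(x[2])@p+[x[0],x[1],z] for p in box(-.038,.038,-.025,.025,0,.01)]
def panels(cs,verbose=True):
    """merge detections of the panels in pictures; -> list of (x,y,yaw)"""
    out=[]
    D=[[r for r in manip.cut_out("panel1",c) if r["pixels"].sum()>60] for c in cs]
    for r in D[-1]:
        m=r["pixels"]; v,u=np.nonzero(m)
        pw=np.array([ray((a,b),cs[-1],.01)[:2] for a,b in zip(u,v)],np.float32)
        (cx,cy),(a,b),ang=cv2.minAreaRect(pw); yaw=np.deg2rad(ang if a>b else ang+90)
        x,f=fit(panelP,[cx,cy,yaw],[cs[-1]],[m],[.004,.004,.1])
        print("panel",x[:2],"yaw",round(np.rad2deg(x[2]),1),"rect",round(a,3),round(b,3),"err",round(f,2),"score",round(r["score"],2)); out.append(x)
    return out
E
python3 - <<'E'
from h import *
a=shot("scene");b=shot("top")
panels([a]); panels([a,b])
for cs in ([a],[b]):
    for q in ["shelf"]:
        ms=[manip.cut_out(q,c)[0]["pixels"] for c in cs]
        print([m.sum() for m in ms]); print(fit(shelfP,[.592,-.246,0],cs,ms,[.005,.005,.05]))
    for q,z in [("pumice",.06),("post",.02),("rack",.01),("bowl",.11)]:
        for c in cs:
          for r in manip.cut_out(q,c)[:1]:
            v,u=np.nonzero(r["pixels"]); pw=np.array([ray((i,j),c,z)[:2] for i,j in zip(u,v)],np.float32)
            print(q,r["score"],len(u),cv2.minAreaRect(pw))
for c in (a,b):
    for q in ["post","pumice"]: print(q,[(w(r["at"],c),round(r["score"],2)) for r in manip.spot_in(q,c)[:2]])
    for i in range(1,4): print("tip post",[w(r["at"],c) for r in manip.tip_of("post",c)[:1]])
save(b,"top1",(250,120,370,260),5)
E
```

```text
panel [ 0.512 -0.108] yaw 4.0 rect 0.085 0.059 err 0.06 score 0.72
panel [0.6149 0.3017] yaw 92.7 rect 0.055 0.077 err 0.15 score 0.7
panel [ 0.5004 -0.3406] yaw 12.7 rect 0.077 0.058 err 0.15 score 0.67
panel [ 0.4051 -0.0439] yaw 131.8 rect 0.016 0.04 err 0.84 score 0.21
panel [0.616  0.3033] yaw 97.6 rect 0.051 0.081 err 0.09 score 0.83
panel [ 0.5131 -0.1061] yaw 184.9 rect 0.047 0.072 err 0.12 score 0.6
panel [ 0.5035 -0.3354] yaw 17.3 rect 0.077 0.054 err 0.09 score 0.59
[np.int64(1213)]
(array([ 0.59  , -0.2465,  0.0242]), np.float64(0.2088772845953003))
post 0.77 583 ((0.38749369978904724, -0.24361160397529602), (0.05770377814769745, 0.17743246257305145), 1.7934999465942383)
rack 0.81 3025 ((0.6697129607200623, -0.21269111335277557), (0.20407629013061523, 0.2909233272075653), 2.510740280151367)Traceback (most recent call last):
  File "<stdin>", line 10, in <module>
ValueError: it knows: dipper, dropper, jar_gold, muller, pad, panel, post, pumice, rack, shelf, small_jar
```

```bash
python3 - <<'E'
from h import *
a=shot("scene");b=shot("top")
for cs in ([a],[b],[a,b]):
    ms=[manip.cut_out("shelf",c)[0]["pixels"] for c in cs]
    print([m.sum() for m in ms],fit(shelfP,[.592,-.246,0],cs,ms,[.005,.005,.05]))
for c in (a,b):
    for q,z in [("pumice",.075),("post",.02),("rack",.01),("pad",.013)]:
          for r in manip.cut_out(q,c)[:1]:
            v,u=np.nonzero(r["pixels"]); pw=np.array([ray((i,j),c,z)[:2] for i,j in zip(u,v)],np.float32)
            print(q,r["score"],len(u),cv2.minAreaRect(pw))
    for q in ["post","pumice"]: print(q,[(w(r["at"],c),round(r["score"],2)) for r in manip.spot_in(q,c)[:2]])
save(b,"top1",(250,120,370,260),4)
E
```

```text
[np.int64(1173)] (array([ 0.592 , -0.2464,  0.0131]), np.float64(0.2334859385219098))
[np.int64(1064)] (array([ 0.5964, -0.2485,  0.0166]), np.float64(0.19210326499620345))
[np.int64(1173), np.int64(1064)] (array([ 0.5921, -0.2488,  0.0523]), np.float64(0.21633603298773812))
post 0.6 553 ((0.3877139389514923, -0.24327442049980164), (0.052403632551431656, 0.17217670381069183), 1.5054746866226196)
rack 0.59 2937 ((0.669486939907074, -0.2135307937860489), (0.20342561602592468, 0.2858887016773224), 1.8613373041152954)
pad 0.73 2949 ((0.6706922650337219, -0.21023666858673096), (0.20305141806602478, 0.28249797224998474), 0.3476843237876892)
post [(array([ 0.3821, -0.227 ,  0.0305]), 0.9), (array([ 0.3753, -0.0205,  0.032 ]), 0.54)]
pumice []
pumice 0.53 120 ((0.6440118551254272, -0.25255635380744934), (0.04215999320149422, 0.03507816046476364), 89.36357879638672)
post 0.58 331 ((0.3919059634208679, -0.23879945278167725), (0.1462567001581192, 0.03897062689065933), 89.18709564208984)
rack 0.78 2485 ((0.6447624564170837, -0.1906394213438034), (0.15241457521915436, 0.23739875853061676), 1.0268312692642212)
pad 0.69 108 ((0.651951253414154, -0.2600647807121277), (0.04010091349482536, 0.03641899675130844), 89.36343383789062)
post [(array([ 0.3911, -0.2244,  0.0328]), 0.74)]
pumice [(array([ 0.511 , -0.109 ,  0.0093]), 0.38)]
```

View pics/top1.png

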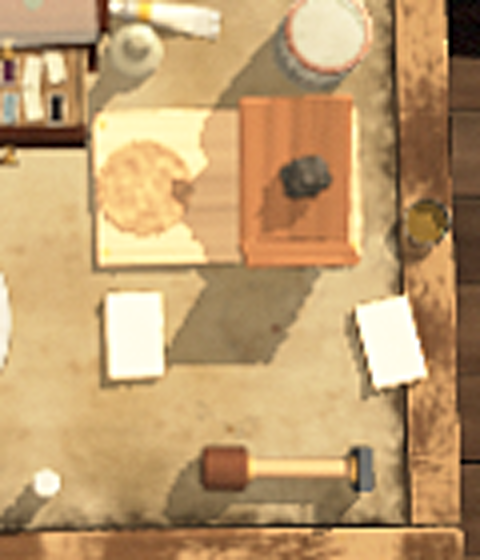

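```bash
python3 - <<'E'
from h import *
b=shot("top")
f=lambda u,v,z: print((u,v),ray((250+(u+.5)/4-.5,120+(v+.5)/4-.5),b,z))
for u,v,z in [(97,266,.01),(95,108,.01),(143,187,.013),(240,98,.0837),(353,97,.0837),(242,267,.083),(358,265,.083),(243,243,.086),(305,176,.085)]: f(u,v,z)
im=np.array(b["image"]).astype(int)[150:175,315:338]
m=(im.sum(2)<230).astype(np.uint8); print(m.sum())
for r in m: print(''.join('.#'[i] for i in r))
v,u=np.nonzero(m); pw=np.array([ray((i+315,j+150),b,.08)[:2] for i,j in zip(u,v)],np.float32); print(cv2.minAreaRect(pw),pw.mean(0))
E
```

```text
(97, 266) [ 0.5742 -0.0724  0.01  ]
(95, 108) [ 0.718  -0.0727  0.01  ]
(143, 187) [ 0.6449 -0.1148  0.013 ]
(240, 98) [ 0.7131 -0.1962  0.0837]
(353, 97) [ 0.713  -0.2947  0.0837]
(242, 267) [ 0.5659 -0.1946  0.083 ]
(358, 265) [ 0.5665 -0.2949  0.083 ]
(243, 243) [ 0.5864 -0.1956  0.086 ]
(305, 176) [ 0.644  -0.2507  0.085 ]
46
.......................
.......................
.......................
.......................
.......................
.......................
.......................
.......................
.......................
.......................
.......................
........#..............
......###..............
.....#####.............
.....#####.............
......##..#...#........
......###.#######......
......####.####........
......########.........
........##.............
.......................
.......................
.......................
.......................
.......................
((0.6361613273620605, -0.24653831124305725), (0.03781489282846451, 0.024580450728535652), 57.00264358520508) [ 0.6377 -0.2453]
```

```bash
cat >> h.py <<'E'
O=np.array([.593,-.2455,.035])
RT=np.column_stack([Rs[:,0],-Rs[:,1],-Rs[:,2]])   # tool square on shelf
def S(x,y,z): return O+Rs@np.array([x,y,z])
def down(yaw): # tool down, x_tool at yaw (deg); closes across it
    c,s=np.cos(np.deg2rad(yaw)),np.sin(np.deg2rad(yaw)); return np.array([[c,s,0],[s,-c,0],[0,0,-1.]])
def cur():
    s=manip.read_state(); q=s["tool_rot"]; return np.array(s["position"]),Ro.from_quat([q[1],q[2],q[3],q[0]]).as_matrix(),s
def info():
    p,R,s=cur(); print("t",round(s["time"],2),"p",p,"tip",p+R[:,2]*manip.tcp_to_tips,"x",R[:,0],"z",R[:,2],"F",s["contact_force"],"w",round(s["gripper_width"]*.0854,4),"gf",round(s["gripper_force"],1),"q",s["q"])
def plan(way,tip=True,deg=6.5,step=.035):
    """way: list of (point,R or None); prints turn and shift rows to each; point is the fingertip unless tip=False"""
    p,R,s=cur(); d=manip.tcp_to_tips
    for P,Rt in way:
        if Rt is None: Rt=R
        P=np.array(P,float); 
        if tip: P=P-d*Rt[:,2]
        rv=np.rad2deg(Ro.from_matrix(R.T@Rt).as_rotvec())
        n=int(np.ceil(np.abs(rv).max()/deg-.02)); 
        if np.abs(rv).max()>.2: print("turn",n,"x",np.round(rv/n,2))
        R=Rt; v=R.T@(P-p); m=max(1,int(np.ceil(np.abs(v).max()/step-.02))); print("shift",m,"x",np.round(v/m,4)," total",np.round(v,4)); p=P
E
python3 - <<'E'
from h import *
info(); plan([(S(.065,-.005,.09),RT),(S(.065,-.005,.004),RT)])
E
```

```text
t 2.7 p [ 0.2902 -0.5816  0.304 ] tip [ 0.2902 -0.5816  0.2314] x [0.8948 0.4465 0.    ] z [ 0.0001 -0.0001 -1.    ] F [ 0.5986  0.0831 -0.5475] w 0.0852 gf 0.0 q [ 1.009   0.3984  0.0451  1.5366 -0.0187  1.2069 -0.0507]
turn 5 x [-1.02  4.32  5.24]
shift 10 x [ 0.0245 -0.0331  0.02  ]  total [ 0.245  -0.3311  0.2002]
shift 3 x [0.     0.     0.0287]  total [0.    0.    0.086]
```

Emit:
send_rows:
  commands:
    - [-1.02,4.32,5.24,0,0,0,0.08]
    - [-1.02,4.32,5.24,0,0,0,0.08]
    - [-1.02,4.32,5.24,0,0,0,0.08]
    - [-1.02,4.32,5.24,0,0,0,0.08]
    - [-1.02,4.32,5.24,0,0,0,0.08]

```text
time: 3.12
position: [0.29, -0.5822, 0.3043]
tool_rot: [0.001, 0.981, -0.003, 0.193]
contact_force: [-0.6, 0.2, 0.1]
gripper_width: 0.936
gripper_force: 0.0
```

Emit:
send_rows:
  commands:
    - [0,0,0,0.0245,-0.0331,0.02,0.07]
    - [0,0,0,0.0245,-0.0331,0.02,0.07]
    - [0,0,0,0.0245,-0.0331,0.02,0.07]
    - [0,0,0,0.0245,-0.0331,0.02,0.07]
    - [0,0,0,0.0245,-0.0331,0.02,0.07]
    - [0,0,0,0.0245,-0.0331,0.02,0.07]
    - [0,0,0,0.0245,-0.0331,0.02,0.07]
    - [0,0,0,0.0245,-0.0331,0.02,0.07]
    - [0,0,0,0.0245,-0.0331,0.02,0.07]
    - [0,0,0,0.0245,-0.0331,0.02,0.07]
    - [0,0,0,0,0,0,0.07]
    - [0,0,0,0,0,0,0.07]

```text
time: 4.12
position: [0.5672, -0.2763, 0.2181]
tool_rot: [-0.001, 0.982, 0.004, 0.191]
contact_force: [-1.1, -0.3, 0.1]
gripper_width: 0.82
gripper_force: 0.0
```

```bash
python3 - <<'E'
from h import *
info(); print(manip.tcp_to_tips); plan([(S(.065,-.005,.004),RT)])
E
```

```text
t 4.12 p [ 0.5672 -0.2763  0.2181] tip [ 0.5944 -0.276   0.1507] x [0.9274 0.0064 0.3741] z [ 0.3741  0.0039 -0.9274] F [-1.1313 -0.3179  0.0671] w 0.07 gf 0.0 q [ 0.539   0.3183 -0.0997  1.9025 -0.2456  0.5902 -0.9323]
0.0726
turn 1 x [-0.22  0.03  0.37]
shift 3 x [ 0.0068 -0.0086  0.0343]  total [ 0.0203 -0.0258  0.1028]
```

Emit:
send_rows:
  commands:
    - [-0.22,0,0.37,0.0068,-0.0086,0.02,0.07]
    - [0,0,0,0.0068,-0.0086,0.02,0.07]
    - [0,0,0,0.0067,-0.0086,0.01,0.07]
    - [0,0,0,0,0,0.02,0.07]
    - [0,0,0,0,0,0.02,0.07]
    - [0,0,0,0,0,0.012,0.07]
    - [0,0,0,0,0,0,0.07]
    - [0,0,0,0,0,0,0.07]

```text
time: 4.78
position: [0.6216, -0.2563, 0.1313]
tool_rot: [0.002, 0.982, -0.004, 0.19]
contact_force: [0.3, 0.5, 1.3]
gripper_width: 0.818
gripper_force: 0.0
```

```bash
python3 - <<'E'
from h import *
info(); plan([(S(.065,-.005,.003),RT)]); c=shot("scene"); save(c,"s2",(270,90,370,180),6)
E
```

```text
t 4.78 p [ 0.6216 -0.2563  0.1313] tip [ 0.6487 -0.2566  0.0639] x [ 0.9276 -0.0081  0.3735] z [ 0.3735 -0.0047 -0.9276] F [0.2727 0.4624 1.2805] w 0.0699 gf 0.0 q [ 0.4534  0.4903 -0.0931  1.8737 -0.2186  0.4296 -1.0178]
turn 1 x [ 0.27  0.07 -0.47]
shift 1 x [ 0.0024 -0.0058  0.0029]  total [ 0.0024 -0.0058  0.0029]
```

View pics/s2.png

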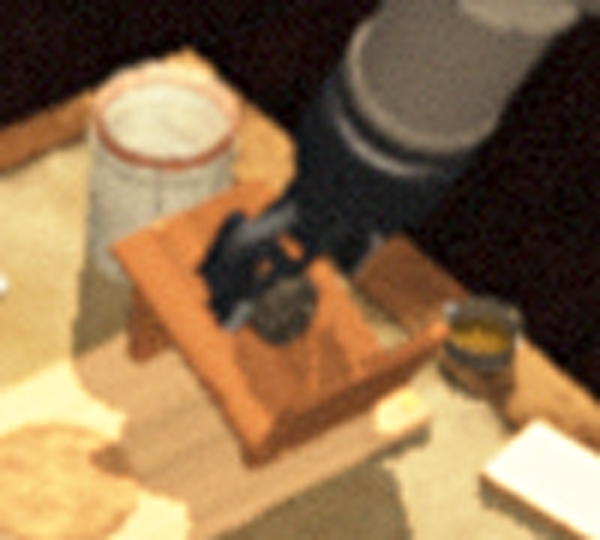

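```bash
python3 - <<'E'
from h import *
c=shot("scene"); 
for z in (.06,.07,.08): print(ray((317,141),c,z))
p,R,s=cur()
for d in (.0726,.06):
  for y in (-.041,.041): print(d,y,proj(p+R@np.array([0,y,d]),c), (proj(p+R@np.array([0,y,d]),c)-[270,90])*6)
E
```

```text
[ 0.6434 -0.261   0.06  ]
[ 0.6355 -0.2532  0.07  ]
[ 0.6275 -0.2454  0.08  ]
0.0726 -0.041 [304.1902 143.9728] [205.141  323.8368]
0.0726 0.041 [325.3075 134.1453] [331.8452 264.872 ]
0.06 -0.041 [305.4749 142.0234] [212.8491 312.1404]
0.06 0.041 [326.7307 132.1582] [340.3842 252.9491]
```

Emit:
send_rows:
  commands:
    - [0,0,0,-0.003,0,0.002,0.07]
    - [0,0,0,0,0,0,0.03]
    - [0,0,0,0,0,0,0.02]
    - [0,0,0,0,0,0,0.02]
    - [0,0,0,0,0,0,0.02]
    - [0,0,0,0,0,0,0.02]
    - [0,0,0,0,0,0,0.02]
    - [0,0,0,0,0,0,0.02]

```text
time: 5.55
position: [0.6198, -0.2553, 0.1299]
tool_rot: [0.001, 0.982, -0.004, 0.191]
contact_force: [-6.1, 1.2, 6.9]
gripper_width: 0.487
gripper_force: 58.2
```

Emit:
send_rows:
  commands:
    - [0,0,0,0,0,-0.01,0.02]
    - [0,0,0,0,0,-0.02,0.02]
    - [0,0,0,0,0,-0.025,0.02]
    - [0,0,0,0,0,-0.025,0.02]
    - [0,0,0,0,0,-0.02,0.02]
    - [0,0,0,0,0,-0.02,0.02]
    - [0,0,0,0,0,0,0.02]

```text
time: 6.13
position: [0.576, -0.256, 0.2451]
tool_rot: [0.003, 0.981, -0.004, 0.194]
contact_force: [0.7, -0.3, -0.2]
gripper_width: 0.491
gripper_force: 59.1
```

```bash
python3 - <<'E'
from h import *
info(); plan([([.516,.117,.17],down(40)),([.516,.117,.075],None)],step=.025)
E
```

```text
t 6.13 p [ 0.576  -0.256   0.2451] tip [ 0.6037 -0.2566  0.178 ] x [ 0.9245 -0.0065  0.3812] z [ 0.3812 -0.0082 -0.9245] F [ 0.6956 -0.2823 -0.2236] w 0.0419 gf 59.1 q [ 0.4773  0.278  -0.0784  1.891  -0.211   0.6193 -1.0229]
turn 7 x [ 1.17 -3.05 -5.71]
shift 13 x [ 0.0149 -0.0249  0.0002]  total [ 0.1938 -0.3243  0.0025]
shift 4 x [0.     0.     0.0238]  total [0.    0.    0.095]
```

Emit:
send_rows:
  commands:
    - [1.17,-3.05,-5.71,0,0,-0.005,0.02]
    - [1.17,-3.05,-5.71,0,0,-0.005,0.02]
    - [1.17,-3.05,-5.71,0,0,-0.005,0.02]
    - [1.17,-3.05,-5.71,0,0,0,0.02]
    - [1.17,-3.05,-5.71,0,0,0,0.02]
    - [1.17,-3.05,-5.71,0,0,0,0.02]
    - [1.17,-3.05,-5.71,0,0,0,0.02]

```text
time: 6.72
position: [0.5706, -0.255, 0.2537]
tool_rot: [-0.003, 0.939, 0.345, -0.004]
contact_force: [-0.5, 0.2, -0.9]
gripper_width: 0.484
gripper_force: 59.1
```

Emit:
send_rows:
  commands:
    - [0,0,0,0.0149,-0.0249,0,0.02]
    - [0,0,0,0.0149,-0.0249,0,0.02]
    - [0,0,0,0.0149,-0.0249,0,0.02]
    - [0,0,0,0.0149,-0.0249,0,0.02]
    - [0,0,0,0.0149,-0.0249,0,0.02]
    - [0,0,0,0.0149,-0.0249,0,0.02]
    - [0,0,0,0.0149,-0.0249,0,0.02]
    - [0,0,0,0.0149,-0.0249,0,0.02]
    - [0,0,0,0.0149,-0.0249,0,0.02]
    - [0,0,0,0.0149,-0.0249,0,0.02]
    - [0,0,0,0.0149,-0.0249,0,0.02]
    - [0,0,0,0.0149,-0.0249,0,0.02]

```text
time: 7.72
position: [0.5142, 0.0905, 0.2553]
tool_rot: [-0.003, 0.939, 0.343, -0.003]
contact_force: [0.2, 0.2, -0.9]
gripper_width: 0.484
gripper_force: 59.1
```

```bash
python3 - <<'E'
from h import *
info(); plan([([.517,.117,.17],None),([.517,.117,.072],None)],step=.025)
E
```

```text
t 7.72 p [0.5142 0.0905 0.2553] tip [0.5137 0.0907 0.1827] x [ 0.7646  0.6445 -0.0029] z [-0.007   0.0038 -1.    ] F [ 0.2329  0.1915 -0.8597] w 0.0413 gf 59.1 q [ 0.0255  0.2306 -0.3227  1.8872  0.0775  1.0423 -1.1992]
shift 1 x [ 0.0195 -0.0179  0.0128]  total [ 0.0195 -0.0179  0.0128]
shift 4 x [0.0001 0.0002 0.0245]  total [0.0003 0.0007 0.098 ]
```

Emit:
send_rows:
  commands:
    - [0,0,0,0.0195,-0.0179,0,0.02]
    - [0,0,0,0,0,0.025,0.02]
    - [0,0,0,0,0,0.025,0.02]
    - [0,0,0,0,0,0.025,0.02]
    - [0,0,0,0,0,0.02,0.02]
    - [0,0,0,0,0,0.01,0.02]
    - [0,0,0,0,0,0,0.02]
    - [0,0,0,0,0,0,0.055]
    - [0,0,0,0,0,0,0.055]
    - [0,0,0,0,0,0,0.055]

```text
time: 8.55
position: [0.5186, 0.1159, 0.1523]
tool_rot: [-0.003, 0.939, 0.343, -0.001]
contact_force: [0.5, -1.3, 0.5]
gripper_width: 0.641
gripper_force: 0.0
```

Emit:
send_rows:
  commands:
    - [0,0,0,0,0,0,0.055]
    - [0,0,0,0,0,-0.015,0.055]
    - [0,0,0,0,0,-0.025,0.055]
    - [0,0,0,0,0,-0.025,0.055]
    - [0,0,0,0,0,-0.025,0.055]
    - [0,0,0,0,0,-0.025,0.062]
    - [0,0,0,0,0,-0.025,0.062]

```text
time: 9.13
position: [0.5184, 0.1151, 0.293]
tool_rot: [-0.003, 0.939, 0.343, -0.002]
contact_force: [0.6, -0.7, -0.2]
gripper_width: 0.726
gripper_force: 0.0
```

```bash
python3 - <<'E'
from h import *
info(); b=shot("top"); panels([b]); print([(w(r["at"],b),r["score"]) for r in manip.spot_in("pumice",b)])
save(b,"top3",s=1.5)
E
```

```text
t 9.13 p [0.5184 0.1151 0.293 ] tip [0.518  0.1154 0.2204] x [ 0.7648  0.6443 -0.0015] z [-0.0052  0.0038 -1.    ] F [ 0.6223 -0.6851 -0.2231] w 0.062 gf 0.0 q [-0.0021  0.2101 -0.3399  1.8236  0.0713  1.1242 -1.2369]
panel [0.6196 0.3066] yaw 92.5 rect 0.043 0.07 err 0.33 score 0.84
panel [ 0.5056 -0.3358] yaw 12.2 rect 0.078 0.056 err 0.04 score 0.76
panel [ 0.5131 -0.1065] yaw 185.2 rect 0.047 0.072 err 0.17 score 0.74
[(array([ 0.6415, -0.1969,  0.0139]), 0.3)]
```

View pics/top3.png

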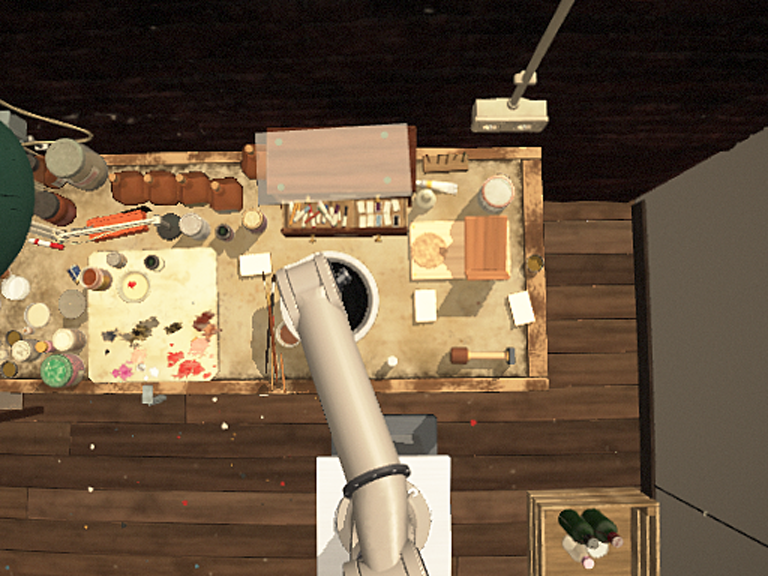

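```bash
cat >> h.py <<'E'
def fine(c,x0,z=0,thr=170,rad=.06):
    im=np.array(c["image"]).min(2).astype(np.uint8)
    k=4; g=cv2.resize(im,None,fx=k,fy=k,interpolation=cv2.INTER_CUBIC)
    u0,v0=proj([x0[0],x0[1],z+.01],c); 
    v,u=np.nonzero(g>thr); U=(u+.5)/k-.5; V=(v+.5)/k-.5; ok=np.hypot(U-u0,V-v0)<30; 
    m=np.zeros(g.shape,np.uint8); m[v[ok],u[ok]]=1
    n,l,st,ce=cv2.connectedComponentsWithStats(m); l0=l[int(v0*k),int(u0*k)]
    v,u=np.nonzero(l==l0); pw=np.array([ray(((a+.5)/k-.5,(b+.5)/k-.5),c,z+.01)[:2] for a,b in zip(u,v)],np.float32)
    (cx,cy),(a,b),ang=cv2.minAreaRect(pw); yaw=ang if a>b else ang+90
    print("fine",l0,np.array([cx,cy]),"mean",pw.mean(0),"size",round(max(a,b),4),round(min(a,b),4),"yaw",round(yaw,1))
    return cx,cy,yaw
E
python3 - <<'E'
from h import *
b=shot("top");a=shot("scene")
for x0 in ([.616,.304],[.505,-.336],[.513,-.106]):
    for c in (b,a): fine(c,x0,thr=190)
plan([([.616,.304,.10],down(95)),([.616,.304,.002],None)],step=.025)
E
```

```text
fine 2 [0.6169 0.3043] mean [0.6166 0.3046] size 0.0748 0.0501 yaw 94.4
fine 1 [0.616  0.3017] mean [0.616  0.3027] size 0.0742 0.0485 yaw 95.1
fine 2 [ 0.5035 -0.3356] mean [ 0.5033 -0.3353] size 0.0753 0.0488 yaw 12.6
fine 1 [ 0.5027 -0.3397] mean [ 0.5021 -0.3395] size 0.0743 0.0478 yaw 12.5
fine 10 [ 0.5127 -0.1058] mean [ 0.5128 -0.1054] size 0.0744 0.0492 yaw 1.4
fine 3 [ 0.5119 -0.1085] mean [ 0.5115 -0.1086] size 0.0747 0.0483 yaw 0.6
turn 9 x [-0.05 -0.   -6.1 ]
shift 8 x [0.0225 0.0143 0.0148]  total [0.1798 0.114  0.1182]
shift 4 x [0.     0.     0.0245]  total [0.    0.    0.098]
```

Emit:
send_rows:
  commands:
    - [0,0,-6.1,0,0,0,0.062]
    - [0,0,-6.1,0,0,0,0.062]
    - [0,0,-6.1,0,0,0,0.062]
    - [0,0,-6.1,0,0,0,0.062]
    - [0,0,-6.1,0,0,0,0.062]
    - [0,0,-6.1,0,0,0,0.062]
    - [0,0,-6.1,0,0,0,0.062]
    - [0,0,-6.1,0,0,0,0.062]
    - [0,0,-6.1,0,0,0,0.062]

```text
time: 10.13
position: [0.5176, 0.1148, 0.2892]
tool_rot: [-0.005, 0.673, 0.739, -0.002]
contact_force: [1.2, 0.3, -0.1]
gripper_width: 0.725
gripper_force: 0.0
```

Emit:
send_rows:
  commands:
    - [0,0,0,0.0225,0.0143,0.01,0.062]
    - [0,0,0,0.0225,0.0143,0.01,0.062]
    - [0,0,0,0.0225,0.0143,0.01,0.062]
    - [0,0,0,0.0225,0.0143,0.015,0.062]
    - [0,0,0,0.0225,0.0143,0.015,0.062]
    - [0,0,0,0.0225,0.0143,0.02,0.062]
    - [0,0,0,0.0225,0.0143,0.02,0.062]
    - [0,0,0,0.0225,0.0143,0.02,0.062]
    - [0,0,0,0,0,0.02,0.062]
    - [0,0,0,0,0,0.02,0.062]

```text
time: 10.97
position: [0.6142, 0.3071, 0.1277]
tool_rot: [-0.005, 0.674, 0.738, -0.002]
contact_force: [0.9, -0.5, -0.2]
gripper_width: 0.727
gripper_force: 0.0
```

```bash
python3 - <<'E'
from h import *
info(); b=shot("top"); 
print([(w(r["at"],b),r["score"]) for r in manip.spot_in("pumice",b)])
plan([([.6165,.3035,.003],down(94.7))],step=.025)
E
```

```text
t 10.97 p [0.6142 0.3071 0.1277] tip [0.6135 0.3074 0.0551] x [-0.0905  0.9959  0.0048] z [-0.01    0.0039 -0.9999] F [ 0.9183 -0.4979 -0.1691] w 0.0621 gf 0.0 q [-0.2229  0.6599 -0.4372  1.581   0.3078  0.9769 -0.6637]
[(array([0.5185, 0.1113, 0.068 ]), 0.68)]
turn 1 x [-0.95  0.    0.38]
shift 2 x [-0.0002  0.0021  0.0246]  total [-0.0003  0.0042  0.0493]
```

Emit:
send_rows:
  commands:
    - [-0.5,0,0.38,0,0.002,0.02,0.062]
    - [0,0,0,0,0.002,0.02,0.062]
    - [0,0,0,0,0,0.009,0.062]
    - [0,0,0,0,0,0,0.062]
    - [0,0,0,0,0,0,0.04]
    - [0,0,0,0,0,0,0.03]
    - [0,0,0,0,0,0,0.03]
    - [0,0,0,0,0,0,0.03]
    - [0,0,0,0,0,0,0.03]

```text
time: 11.82
position: [0.6198, 0.3057, 0.0828]
tool_rot: [-0.001, 0.678, 0.735, 0.003]
contact_force: [0.1, 0.6, -0.3]
gripper_width: 0.351
gripper_force: 0.0
```

```bash
python3 - <<'E'
from h import *
info(); plan([([.6,.28,.2],None),([.5,-.12,.2],down(20)),(S(.05,0,.07),RT)],step=.025)
E
```

```text
t 11.82 p [0.6198 0.3057 0.0828] tip [0.62   0.3061 0.0102] x [-0.0807  0.9967  0.0047] z [ 0.0031  0.0049 -1.    ] F [ 0.1191  0.5836 -0.3496] w 0.0299 gf 0.0 q [-0.2359  0.7133 -0.4132  1.5989  0.3398  0.896  -0.6912]
shift 8 x [-0.0029 -0.0027 -0.0238]  total [-0.0235 -0.0214 -0.19  ]
turn 12 x [-0.   -0.03  6.22]
shift 14 x [-0.0165  0.0244 -0.    ]  total [-0.2304  0.3414 -0.    ]
turn 4 x [-0.96  5.44  4.94]
shift 5 x [0.0094 0.0251 0.0225]  total [0.0472 0.1255 0.1125]
```

Emit:
send_rows:
  commands:
    - [0,0,0,0,0,-0.005,0.062]
    - [0,0,0,0,0,0,0.062]
    - [0,0,0,0,0,0,0.062]
    - [0,0,0,0,0,0,0.062]

```text
time: 12.15
position: [0.6195, 0.3055, 0.087]
tool_rot: [-0.001, 0.678, 0.735, 0.002]
contact_force: [-0.4, -0.2, 0.5]
gripper_width: 0.728
gripper_force: 0.0
```

```bash
python3 - <<'E'
from h import *
info(); plan([([.6165,.3035,.002],down(94.7))],step=.025); fine(shot("scene"),[.616,.3],thr=190)
E
```

```text
t 12.15 p [0.6195 0.3055 0.087 ] tip [0.6196 0.3059 0.0144] x [-0.0808  0.9967  0.0043] z [ 0.0021  0.0044 -1.    ] F [-0.4288 -0.2018  0.4681] w 0.0622 gf 0.0 q [-0.2346  0.708  -0.4151  1.5975  0.3369  0.9036 -0.6891]
turn 1 x [ 0.14 -0.24 -0.07]
shift 1 x [-0.0018 -0.0031  0.0124]  total [-0.0018 -0.0031  0.0124]
fine 0 [ 0.8379 -0.2085] mean [ 0.6882 -0.0684] size 2.2352 1.6981 yaw 57.0
```

Emit:
send_rows:
  commands:
    - [0,0,0,-0.0018,-0.0031,0.004,0.062]
    - [0,0,0,0,0,0.005,0.062]
    - [0,0,0,0,0,0.003,0.062]
    - [0,0,0,0,0,0,0.062]
    - [0,0,0,0,0,0,0.062]

```text
time: 12.62
position: [0.6162, 0.3033, 0.0742]
tool_rot: [-0.001, 0.678, 0.735, 0.002]
contact_force: [-0.6, -0.2, 0.1]
gripper_width: 0.725
gripper_force: 0.0
```

Emit:
send_rows:
  commands:
    - [0,0,0,0,0,0,0.04]
    - [0,0,0,0,0,0,0.03]
    - [0,0,0,0,0,0,0.03]
    - [0,0,0,0,0,0,0.03]
    - [0,0,0,0,0,0,0.03]
    - [0,0,0,0,0,0,0.03]

```text
time: 13.12
position: [0.6169, 0.3038, 0.0753]
tool_rot: [-0.001, 0.678, 0.735, 0.003]
contact_force: [0.3, 0.2, 3.8]
gripper_width: 0.559
gripper_force: 62.1
```

```bash
python3 - <<'E'
from h import *
info(); plan([([.6,.28,.2],None),([.53,-.16,.2],down(20)),(S(.05,0,.07),RT)],step=.025)
E
```

```text
t 13.12 p [0.6169 0.3038 0.0753] tip [0.6171 0.3042 0.0027] x [-0.0808  0.9967  0.0048] z [ 0.0028  0.005  -1.    ] F [0.2563 0.2124 3.8187] w 0.0478 gf 62.1 q [-0.236   0.7176 -0.4105  1.611   0.3437  0.8802 -0.6948]
shift 8 x [-0.0027 -0.0023 -0.0247]  total [-0.0218 -0.0183 -0.1974]
turn 12 x [-0.   -0.03  6.22]
shift 16 x [-0.0135  0.0243 -0.    ]  total [-0.216   0.3893 -0.    ]
turn 4 x [-0.96  5.44  4.94]
shift 5 x [0.0039 0.0171 0.0203]  total [0.0194 0.0855 0.1013]
```

Emit:
send_rows:
  commands:
    - [0,0,0,0,0,-0.01,0.03]
    - [0,0,0,-0.0027,-0.0023,-0.0247,0.03]
    - [0,0,0,-0.0027,-0.0023,-0.0247,0.03]
    - [0,0,0,-0.0027,-0.0023,-0.0247,0.03]
    - [0,0,0,-0.0027,-0.0023,-0.0247,0.03]
    - [0,0,0,-0.0027,-0.0023,-0.0247,0.03]
    - [0,0,0,-0.0027,-0.0023,-0.0247,0.03]
    - [0,0,0,-0.0027,-0.0023,-0.0247,0.03]
    - [0,0,0,-0.0027,-0.0023,-0.0247,0.03]

```text
time: 13.87
position: [0.5989, 0.2791, 0.2835]
tool_rot: [-0.001, 0.678, 0.735, 0.002]
contact_force: [-0.2, -0.5, -0.8]
gripper_width: 0.555
gripper_force: 61.9
```

Emit:
send_rows:
  commands:
    - [0,0,6.22,0,0,0,0.03]
    - [0,0,6.22,0,0,0,0.03]
    - [0,0,6.22,0,0,0,0.03]
    - [0,0,6.22,0,0,0,0.03]
    - [0,0,6.22,0,0,0,0.03]
    - [0,0,6.22,0,0,0,0.03]
    - [0,0,6.22,0,0,0,0.03]
    - [0,0,6.22,0,0,0,0.03]
    - [0,0,6.22,0,0,0,0.03]
    - [0,0,6.22,0,0,0,0.03]
    - [0,0,6.22,0,0,0,0.03]
    - [0,0,6.22,0,0,0,0.03]

```text
time: 14.87
position: [0.599, 0.2793, 0.2822]
tool_rot: [-0.002, 0.985, 0.171, 0.001]
contact_force: [-0.9, 0.6, -0.9]
gripper_width: 0.557
gripper_force: 63.6
```

Emit:
send_rows:
  commands:
    - [0,0,0,-0.0135,0.0243,0,0.03]
    - [0,0,0,-0.0135,0.0243,0,0.03]
    - [0,0,0,-0.0135,0.0243,0,0.03]
    - [0,0,0,-0.0135,0.0243,0,0.03]
    - [0,0,0,-0.0135,0.0243,0,0.03]
    - [0,0,0,-0.0135,0.0243,0,0.03]
    - [0,0,0,-0.0135,0.0243,0,0.03]
    - [0,0,0,-0.0135,0.0243,0,0.03]
    - [0,0,0,-0.0135,0.0243,0,0.03]
    - [0,0,0,-0.0135,0.0243,0,0.03]
    - [0,0,0,-0.0135,0.0243,0,0.03]
    - [0,0,0,-0.0135,0.0243,0,0.03]

```text
time: 15.87
position: [0.5461, -0.0511, 0.2809]
tool_rot: [-0.002, 0.985, 0.174, 0.001]
contact_force: [-0.0, -0.5, 0.1]
gripper_width: 0.558
gripper_force: 63.6
```

Emit:
send_rows:
  commands:
    - [0,0,0,-0.0135,0.0243,0,0.03]
    - [0,0,0,-0.0135,0.0243,0,0.03]
    - [0,0,0,-0.0135,0.0243,0,0.03]
    - [0,0,0,-0.0135,0.0243,0,0.03]
    - [-0.96,5.44,4.94,0,0,0,0.03]
    - [-0.96,5.44,4.94,0,0,0,0.03]
    - [-0.96,5.44,4.94,0,0,0,0.03]
    - [-0.96,5.44,4.94,0,0,0,0.03]
    - [0,0,0,0,0,0,0.03]

```text
time: 16.62
position: [0.5256, -0.1597, 0.2788]
tool_rot: [-0.003, 0.983, 0.004, 0.184]
contact_force: [-0.0, 0.3, -0.8]
gripper_width: 0.555
gripper_force: 63.6
```

```bash
python3 - <<'E'
from h import *
info(); plan([(S(.045,0,.07),RT)],step=.025)
E
```

```text
t 16.62 p [ 0.5256 -0.1597  0.2788] tip [ 0.5519 -0.1592  0.2111] x [0.9323 0.0065 0.3616] z [ 0.3616  0.0063 -0.9323] F [-0.0411  0.3028 -0.8041] w 0.0474 gf 63.6 q [ 0.2774  0.0986 -0.0124  2.0253 -0.1618  0.6675 -1.1883]
turn 1 x [-0.37  0.8   0.37]
shift 5 x [0.0032 0.0172 0.0217]  total [0.0161 0.0858 0.1087]
```

Emit:
send_rows:
  commands:
    - [-0.37,0.8,0.37,0.0035,0.017,0.02,0.03]
    - [0,0,0,0.0032,0.0172,0.02,0.03]
    - [0,0,0,0.0032,0.0172,0.02,0.03]
    - [0,0,0,0.0032,0.0172,0.02,0.03]
    - [0,0,0,0.0032,0.0172,0.02,0.03]
    - [0,0,0,0,0,0.02,0.03]
    - [0,0,0,0,0,0.02,0.03]
    - [0,0,0,0,0,0,0.03]
    - [0,0,0,0,0,0,0.03]

```text
time: 17.37
position: [0.5975, -0.2444, 0.1555]
tool_rot: [-0.001, 0.982, 0.003, 0.19]
contact_force: [-0.1, -0.2, 0.3]
gripper_width: 0.563
gripper_force: 63.6
```

```bash
cat >> h.py <<'E'
def sh():
    p,R,s=cur(); t=p+R[:,2]*manip.tcp_to_tips; print("shelf-frame tip",Rs.T@(t-O),"force",Rs.T@s["contact_force"],"x in shelf",Rs.T@R[:,0])
E
python3 - <<'E'
from h import *
info(); sh(); plan([(S(.044,0,.004),RT)],step=.025); save(shot("scene"),"s4",(270,90,370,180),6)
E
```

```text
t 17.37 p [ 0.5975 -0.2444  0.1555] tip [ 0.6247 -0.2442  0.0881] x [0.9274 0.0053 0.374 ] z [ 0.374   0.0023 -0.9274] F [-0.1173 -0.1716  0.2865] w 0.0481 gf 63.6 q [ 0.4042  0.4177 -0.0303  1.9245 -0.2934  0.4594 -0.945 ]
shelf-frame tip [0.0493 0.0013 0.0374] force [-0.0015 -0.1716  0.3096] x in shelf [ 1.      0.0053 -0.0007]
turn 1 x [-0.13  0.04  0.31]
shift 2 x [-0.0027  0.0006  0.0167]  total [-0.0053  0.0011  0.0334]
```

View pics/s4.png

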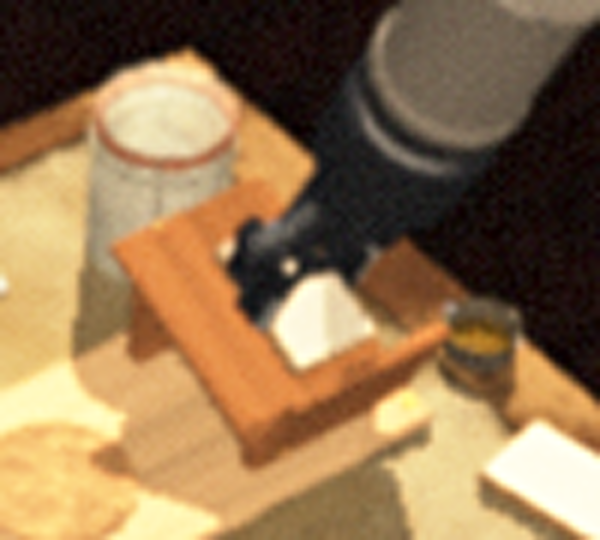

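The panel is held square above the shelf, with its lower edge just inside the backstop at about crop (320,350). Lowering it now.

Emit:
send_rows:
  commands:
    - [0,0,0.3,-0.002,0.001,0.01,0.03]
    - [0,0,0,-0.002,0,0.01,0.03]
    - [0,0,0,0,0,0.006,0.03]
    - [0,0,0,0,0,0.003,0.03]
    - [0,0,0,0,0,0.002,0.03]
    - [0,0,0,0,0,0,0.03]

```text
time: 17.92
position: [0.6055, -0.2461, 0.126]
tool_rot: [-0.0, 0.981, -0.001, 0.192]
contact_force: [-0.2, 0.0, -0.7]
gripper_width: 0.557
gripper_force: 63.6
```

```bash
python3 - <<'E'
from h import *
sh(); info()
E
```

```text
shelf-frame tip [ 0.0458 -0.0006  0.0071] force [-0.4248  0.0335 -0.5813] x in shelf [ 1.     -0.0018  0.0022]
t 17.92 p [ 0.6055 -0.2461  0.126 ] tip [ 0.6329 -0.2461  0.0587] x [ 0.9263 -0.0018  0.3767] z [ 0.3767  0.0001 -0.9263] F [-0.1761  0.0335 -0.6981] w 0.0476 gf 63.6 q [ 0.4117  0.4712 -0.0437  1.9239 -0.3081  0.4029 -0.9332]
```

Emit:
send_rows:
  commands:
    - [0,0,0,0,0,0.002,0.03]
    - [0,0,0,0,0,0.001,0.03]
    - [0,0,0,0,0,0.001,0.03]
    - [0,0,0,0,0,0,0.03]

```text
time: 18.25
position: [0.6072, -0.2464, 0.1229]
tool_rot: [0.0, 0.981, -0.001, 0.192]
contact_force: [0.4, -0.0, -0.5]
gripper_width: 0.555
gripper_force: 63.6
```

```bash
python3 - <<'E'
from h import *
sh()
E
```

```text
shelf-frame tip [ 0.0463 -0.0009  0.0036] force [ 0.1709 -0.0426 -0.6224] x in shelf [ 1.     -0.0019  0.0031]
```

Emit:
send_rows:
  commands:
    - [0,0,0,0,0,0.001,0.03]
    - [0,0,0,-0.003,0,0,0.03]
    - [0,0,0,-0.002,0,0,0.03]
    - [0,0,0,-0.001,0,0,0.03]
    - [0,0,0,-0.001,0,0,0.03]
    - [0,0,0,0,0,0,0.03]

```text
time: 18.75
position: [0.6025, -0.2469, 0.1209]
tool_rot: [0.001, 0.981, -0.001, 0.194]
contact_force: [0.9, -0.5, 5.4]
gripper_width: 0.557
gripper_force: 64.2
```

```bash
python3 - <<'E'
from h import *
sh()
E
```

```text
shelf-frame tip [ 0.0415 -0.0015  0.0035] force [ 2.8889 -0.4589  4.7087] x in shelf [ 1.     -0.002   0.0072]
```

Emit:
send_rows:
  commands:
    - [0,0,0,-0.001,0,0,0.03]
    - [0,0,0,-0.001,0,0,0.03]
    - [0,0,0,-0.001,0,0,0.03]
    - [0,0,0,0,0,0,0.03]

```text
time: 19.08
position: [0.5998, -0.247, 0.1198]
tool_rot: [0.001, 0.981, -0.001, 0.194]
contact_force: [1.4, 0.1, 5.5]
gripper_width: 0.553
gripper_force: 64.2
```

```bash
python3 - <<'E'
from h import *
sh()
E
```

```text
shelf-frame tip [ 0.0387 -0.0016  0.0035] force [3.3664 0.0899 4.5297] x in shelf [ 1.     -0.002   0.0074]
```

Emit:
send_rows:
  commands:
    - [0,0,0,-0.001,0,0,0.03]
    - [0,0,0,-0.001,0,0,0.03]
    - [0,0,0,0,0,0,0.03]

```text
time: 19.33
position: [0.598, -0.247, 0.1191]
tool_rot: [0.001, 0.981, -0.001, 0.194]
contact_force: [0.9, -0.4, 5.8]
gripper_width: 0.557
gripper_force: 64.2
```

Emit:
send_rows:
  commands:
    - [0,0,0,-0.001,0,0,0.03]
    - [0,0,0,0,0,0,0.03]

```text
time: 19.5
position: [0.5978, -0.2469, 0.119]
tool_rot: [0.001, 0.981, -0.001, 0.195]
contact_force: [3.1, -0.3, 5.6]
gripper_width: 0.558
gripper_force: 64.1
```

```bash
python3 - <<'E'
from h import *
sh()
E
```

```text
shelf-frame tip [ 0.0365 -0.0016  0.0035] force [ 4.9554 -0.3281  3.9969] x in shelf [ 1.     -0.0015  0.0087]
```

Emit:
send_rows:
  commands:
    - [0,0,0,-0.001,0,0,0.03]
    - [0,0,0,0,0,0,0.03]
    - [0,0,0,0,0,0,0.03]

```text
time: 19.75
position: [0.5976, -0.2469, 0.1189]
tool_rot: [0.001, 0.981, -0.001, 0.196]
contact_force: [5.7, -0.3, 5.6]
gripper_width: 0.555
gripper_force: 64.0
```

Emit:
send_rows:
  commands:
    - [0,0,0,0,0,0,0.06]
    - [0,0,0,0,0,0,0.06]
    - [0,0,0,0,0,0,0.06]
    - [0,0,0,0,0,0,0.06]
    - [0,0,0,0.002,0,-0.01,0.062]
    - [0,0,0,0,0,-0.02,0.062]
    - [0,0,0,0,0,-0.025,0.062]
    - [0,0,0,0,0,-0.025,0.062]
    - [0,0,0,0,0,-0.025,0.062]
    - [0,0,0,0,0,0,0.062]

```text
time: 20.58
position: [0.557, -0.248, 0.22]
tool_rot: [0.002, 0.981, -0.002, 0.196]
contact_force: [1.3, -0.1, 0.2]
gripper_width: 0.726
gripper_force: 0.0
```

```bash
python3 - <<'E'
from h import *
O[:]=[.5915,-.247,.035]
b=shot("top"); fine(b,[.503,-.337],thr=190); fine(b,[.512,-.107],thr=190)
a=shot("scene"); fine(a,[.512,-.107],thr=190)
info(); plan([([.5,-.28,.17],down(12.5)),([.503,-.337,.06],down(12.5))],step=.025)
plan([([.5,-.18,.17],down(1)),([.512,-.107,.06],down(1))],step=.025)
save(a,"s5",(270,90,390,180),6)
E
```

```text
fine 0 [0.5761 0.0036] mean [ 0.5625 -0.004 ] size 2.0305 1.4806 yaw 89.0
fine 4 [ 0.5126 -0.1058] mean [ 0.5128 -0.1055] size 0.0746 0.0493 yaw 1.3
fine 3 [ 0.5118 -0.1085] mean [ 0.5114 -0.1085] size 0.0749 0.0483 yaw 0.6
t 20.68 p [ 0.5566 -0.2465  0.2159] tip [ 0.5841 -0.2466  0.1488] x [ 0.9254 -0.002   0.3789] z [ 0.3789 -0.0014 -0.9254] F [-0.4398  0.7643 -0.2534] w 0.0621 gf 0.0 q [ 0.4254  0.279  -0.0154  1.9652 -0.2805  0.5557 -0.9483]
turn 4 x [ 0.62 -5.54 -3.12]
shift 3 x [-0.0208  0.0068 -0.0089]  total [-0.0625  0.0204 -0.0267]
shift 5 x [-0.0019  0.0113  0.022 ]  total [-0.0094  0.0563  0.11  ]
turn 4 x [ 0.06 -5.57 -0.28]
shift 3 x [-0.0185 -0.0225 -0.0089]  total [-0.0554 -0.0675 -0.0267]
shift 5 x [ 0.0027 -0.0146  0.022 ]  total [ 0.0133 -0.0728  0.11  ]
```

View pics/s5.png

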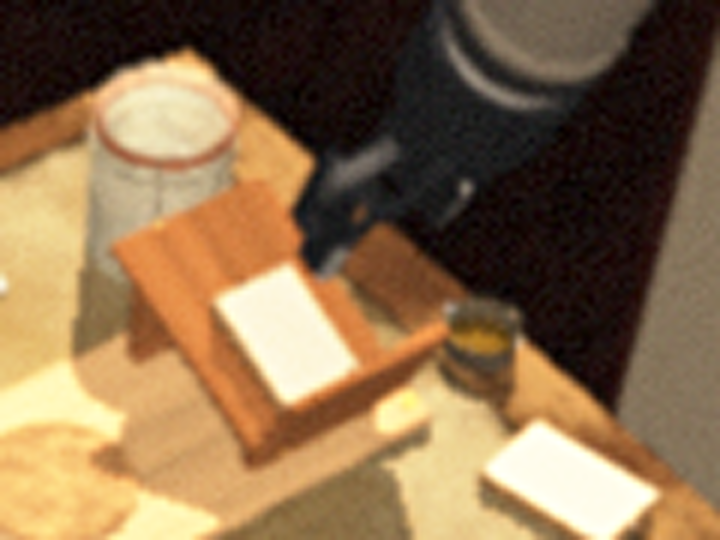

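Panel 1 lies flat against the backstop, centred, at crop (285,330). The other two haven't moved. Next is the middle panel.

Emit:
send_rows:
  commands:
    - [0.06,-5.57,-0.28,0,0,-0.008,0.062]
    - [0.06,-5.57,-0.28,0,0,-0.008,0.062]
    - [0.06,-5.57,-0.28,0,0,-0.008,0.062]
    - [0.06,-5.57,-0.28,0,0,0,0.062]
    - [0,0,0,-0.0185,-0.0225,0,0.062]
    - [0,0,0,-0.0185,-0.0225,0,0.062]
    - [0,0,0,-0.0185,-0.0225,0,0.062]
    - [0,0,0,0.0027,-0.0146,0.022,0.062]
    - [0,0,0,0.0027,-0.0146,0.022,0.062]
    - [0,0,0,0.0027,-0.0146,0.022,0.062]
    - [0,0,0,0.0027,-0.0146,0.022,0.062]
    - [0,0,0,0.0027,-0.0146,0.022,0.062]

```text
time: 21.68
position: [0.5043, -0.1053, 0.1255]
tool_rot: [-0.001, 1.0, 0.009, -0.002]
contact_force: [-0.3, -0.4, -0.5]
gripper_width: 0.73
gripper_force: 0.0
```

```bash
sed -i 's/^O=np.*/O=np.array([.5915,-.247,.035])/' h.py; python3 - <<'E'
from h import *
info(); plan([([.512,-.107,.015],down(1)),([.512,-.107,.002],None)],step=.02)
E
```

```text
t 21.68 p [ 0.5043 -0.1053  0.1255] tip [ 0.504  -0.1052  0.0529] x [ 0.9998  0.0184 -0.0045] z [-0.0045  0.0013 -1.    ] F [-0.2989 -0.4262 -0.4865] w 0.0623 gf 0.0 q [ 0.1084  0.3774  0.0177  2.0235 -0.0107  0.7454 -1.4197]
turn 1 x [-0.08  0.26  0.05]
shift 2 x [0.0038 0.0009 0.0189]  total [0.0076 0.0018 0.0379]
shift 1 x [0.    0.    0.013]  total [0.    0.    0.013]
```

Emit:
send_rows:
  commands:
    - [-0.08,0.26,0.05,0.0038,0.0009,0.014,0.062]
    - [0,0,0,0.0038,0.0009,0.014,0.062]
    - [0,0,0,0,0,0.01,0.062]
    - [0,0,0,0,0,0,0.062]
    - [0,0,0,0,0,0,0.062]
    - [0,0,0,0,0,0,0.062]

```text
time: 22.18
position: [0.5128, -0.1083, 0.0899]
tool_rot: [0.0, 1.0, 0.008, 0.001]
contact_force: [-0.3, -0.5, 0.1]
gripper_width: 0.726
gripper_force: 0.0
```

```bash
python3 - <<'E'
from h import *
info(); plan([([.512,-.107,.002],down(1))],step=.02)
E
```

```text
t 22.18 p [ 0.5128 -0.1083  0.0899] tip [ 0.513  -0.1084  0.0173] x [0.9999 0.0167 0.0027] z [ 0.0027 -0.0006 -1.    ] F [-0.3131 -0.5255  0.0942] w 0.062 gf 0.0 q [ 0.1126  0.4448  0.0168  2.0257 -0.0113  0.6685 -1.4175]
shift 1 x [-0.0008 -0.0013  0.0153]  total [-0.0008 -0.0013  0.0153]
```

Emit:
send_rows:
  commands:
    - [0,0,0,-0.0008,-0.0013,0.006,0.062]
    - [0,0,0,0,0,0.006,0.062]
    - [0,0,0,0,0,0.003,0.062]
    - [0,0,0,0,0,0,0.062]
    - [0,0,0,0,0,0,0.062]
    - [0,0,0,0,0,0,0.04]
    - [0,0,0,0,0,0,0.03]
    - [0,0,0,0,0,0,0.03]
    - [0,0,0,0,0,0,0.03]
    - [0,0,0,0,0,0,0.03]

```text
time: 23.02
position: [0.5122, -0.1069, 0.0754]
tool_rot: [0.0, 1.0, 0.008, 0.001]
contact_force: [-1.5, 0.8, 4.9]
gripper_width: 0.557
gripper_force: 61.6
```

```bash
python3 - <<'E'
from h import *
info(); plan([([.5,-.12,.2],None),(S(.05,0,.12),RT),(S(.048,0,.05),None)],step=.025)
E
```

```text
t 23.02 p [ 0.5122 -0.1069  0.0754] tip [ 0.5124 -0.1069  0.0028] x [0.9999 0.017  0.003 ] z [ 0.003  -0.0005 -1.    ] F [-1.4512  0.8457  4.949 ] w 0.0475 gf 61.6 q [ 0.1112  0.4681  0.0154  2.034  -0.0115  0.6366 -1.4197]
shift 8 x [-0.0015  0.0016 -0.0247]  total [-0.0121  0.013  -0.1973]
turn 4 x [-0.04  5.46  0.24]
shift 6 x [0.0077 0.0212 0.0103]  total [0.046  0.127  0.0621]
shift 3 x [-0.0007  0.      0.0233]  total [-0.002  0.     0.07 ]
```

Emit:
send_rows:
  commands:
    - [0,0,0,0,0,-0.01,0.03]
    - [0,0,0,-0.0015,0.0016,-0.0247,0.03]
    - [0,0,0,-0.0015,0.0016,-0.0247,0.03]
    - [0,0,0,-0.0015,0.0016,-0.0247,0.03]
    - [0,0,0,-0.0015,0.0016,-0.0247,0.03]
    - [0,0,0,-0.0015,0.0016,-0.0247,0.03]
    - [0,0,0,-0.0015,0.0016,-0.0247,0.03]
    - [0,0,0,-0.0015,0.0016,-0.0247,0.03]
    - [0,0,0,0,0,-0.015,0.03]
    - [0,0,0,0,0,0,0.03]

```text
time: 23.85
position: [0.503, -0.1187, 0.2768]
tool_rot: [0.001, 1.0, 0.008, 0.005]
contact_force: [0.5, 0.0, -1.2]
gripper_width: 0.554
gripper_force: 62.0
```

Emit:
send_rows:
  commands:
    - [0,5.46,0.24,0,0,0,0.03]
    - [0,5.46,0.24,0,0,0,0.03]
    - [0,5.46,0.24,0,0,0,0.03]
    - [0,5.46,0.24,0,0,0,0.03]
    - [0,0,0,0.0077,0.0212,0.0103,0.03]
    - [0,0,0,0.0077,0.0212,0.0103,0.03]
    - [0,0,0,0.0077,0.0212,0.0103,0.03]
    - [0,0,0,0.0077,0.0212,0.0103,0.03]
    - [0,0,0,0.0077,0.0212,0.0103,0.03]
    - [0,0,0,0.0077,0.0212,0.0103,0.03]
    - [0,0,0,0,0,0,0.03]
    - [0,0,0,0,0,0,0.03]

```text
time: 24.85
position: [0.5664, -0.2461, 0.2303]
tool_rot: [-0.002, 0.982, -0.001, 0.189]
contact_force: [-0.2, 0.6, -1.7]
gripper_width: 0.559
gripper_force: 62.0
```

```bash
python3 - <<'E'
from h import *
info(); sh(); plan([(S(.046,0,.022),RT)],step=.02)
b=shot("top"); fine(b,[.503,-.337],thr=190)
E
```

```text
t 24.85 p [ 0.5664 -0.2461  0.2303] tip [ 0.5933 -0.2459  0.1629] x [ 0.9285 -0.0027  0.3713] z [ 0.3713  0.0028 -0.9285] F [-0.2468  0.6173 -1.6529] w 0.0477 gf 62.0 q [ 0.3389  0.2781  0.0775  1.9292 -0.3059  0.6059 -0.9399]
shelf-frame tip [0.0496 0.0011 0.1179] force [-0.848   0.6173 -1.4401] x in shelf [ 1.     -0.0027 -0.0035]
turn 1 x [-0.16  0.2  -0.15]
shift 5 x [-0.0008  0.0002  0.0192]  total [-0.0039  0.0009  0.0959]
fine 6 [ 0.4689 -0.3306] mean [ 0.4635 -0.3336] size 0.1467 0.041 yaw 6.9
```

Emit:
send_rows:
  commands:
    - [-0.16,0.2,-0.15,-0.0008,0.0002,0.0192,0.03]
    - [0,0,0,-0.0008,0.0002,0.0192,0.03]
    - [0,0,0,-0.0008,0.0002,0.0192,0.03]
    - [0,0,0,-0.0008,0.0002,0.0192,0.03]
    - [0,0,0,-0.0008,0.0002,0.012,0.03]
    - [0,0,0,0,0,0.007,0.03]
    - [0,0,0,0,0,0,0.03]
    - [0,0,0,0,0,0,0.03]

```text
time: 25.57
position: [0.5997, -0.2458, 0.1423]
tool_rot: [0.0, 0.981, 0.001, 0.192]
contact_force: [0.3, -0.9, -1.2]
gripper_width: 0.557
gripper_force: 62.0
```

```bash
python3 - <<'E'
from h import *
sh(); plan([(S(.046,0,.014),RT)],step=.02)
E
```

```text
shelf-frame tip [0.048  0.0013 0.0238] force [-0.1706 -0.8625 -1.1744] x in shelf [1.     0.0028 0.0034]
shift 1 x [-0.0018  0.0012  0.0098]  total [-0.0018  0.0012  0.0098]
```

Emit:
send_rows:
  commands:
    - [0,0,0,-0.001,0.0012,0.004,0.03]
    - [0,0,0,0,0,0.003,0.03]
    - [0,0,0,0,0,0.0015,0.03]
    - [0,0,0,0,0,0.0015,0.03]
    - [0,0,0,0,0,0,0.03]

```text
time: 25.98
position: [0.6025, -0.2473, 0.1322]
tool_rot: [0.0, 0.981, 0.001, 0.192]
contact_force: [-0.2, 0.7, -1.6]
gripper_width: 0.56
gripper_force: 62.0
```

Emit:
send_rows:
  commands:
    - [0,0,0,-0.002,0,0,0.03]
    - [0,0,0,-0.002,0,0,0.03]
    - [0,0,0,-0.0015,0,0,0.03]
    - [0,0,0,-0.0015,0,0,0.03]
    - [0,0,0,0,0,0,0.03]

```text
time: 26.4
position: [0.5959, -0.2474, 0.1297]
tool_rot: [0.0, 0.981, 0.001, 0.192]
contact_force: [-0.5, 0.6, -0.5]
gripper_width: 0.557
gripper_force: 62.0
```

```bash
python3 - <<'E'
from h import *
sh(); info()
E
```

```text
shelf-frame tip [ 0.0398 -0.0004  0.0136] force [-0.5919  0.6419 -0.2577] x in shelf [1.     0.0022 0.0034]
t 26.4 p [ 0.5959 -0.2474  0.1297] tip [ 0.6233 -0.2474  0.0625] x [0.9259 0.0022 0.3777] z [ 0.3777 -0.0001 -0.9259] F [-0.4523  0.6419 -0.4606] w 0.0476 gf 62.0 q [ 0.376   0.4544  0.0117  1.9433 -0.3792  0.4085 -0.8594]
```

Emit:
send_rows:
  commands:
    - [0,0,0,0,0,0.001,0.03]
    - [0,0,0,-0.001,0,0.0005,0.03]
    - [0,0,0,-0.001,0,0,0.03]
    - [0,0,0,0,0,0,0.03]

```text
time: 26.73
position: [0.596, -0.2474, 0.1291]
tool_rot: [0.001, 0.981, 0.001, 0.194]
contact_force: [-1.5, 0.9, 5.6]
gripper_width: 0.559
gripper_force: 62.8
```

Emit:
send_rows:
  commands:
    - [0,0,0,-0.001,0,0,0.03]
    - [0,0,0,-0.001,0,0,0.03]
    - [0,0,0,0,0,0,0.03]

```text
time: 26.98
position: [0.5956, -0.2473, 0.129]
tool_rot: [0.001, 0.981, 0.001, 0.195]
contact_force: [3.1, 1.2, 6.2]
gripper_width: 0.557
gripper_force: 62.6
```

```bash
python3 - <<'E'
from h import *
sh(); info()
E
```

```text
shelf-frame tip [ 0.0397 -0.0004  0.013 ] force [5.1544 1.2174 4.6098] x in shelf [1.     0.0031 0.0092]
t 26.98 p [ 0.5956 -0.2473  0.129 ] tip [ 0.6234 -0.2474  0.062 ] x [0.9237 0.0031 0.3831] z [ 0.3832 -0.0014 -0.9237] F [3.0522 1.2174 6.205 ] w 0.0476 gf 62.6 q [ 0.3815  0.4539  0.0057  1.9479 -0.384   0.3987 -0.8526]
```

Emit:
send_rows:
  commands:
    - [0,0,0,-0.001,0,0,0.03]
    - [0,0,0,-0.001,0,0,0.03]
    - [0,0,0,0,0,0,0.03]

```text
time: 27.23
position: [0.5952, -0.2472, 0.129]
tool_rot: [0.001, 0.98, 0.002, 0.197]
contact_force: [6.5, 2.0, 4.5]
gripper_width: 0.554
gripper_force: 62.3
```

```bash
python3 - <<'E'
from h import *
sh(); save(shot("scene"),"s6",(290,100,360,170),8)
E
```

```text
shelf-frame tip [ 0.0396 -0.0004  0.0132] force [7.7095 1.9616 1.6994] x in shelf [0.9999 0.0039 0.0121]
```

View pics/s6.png

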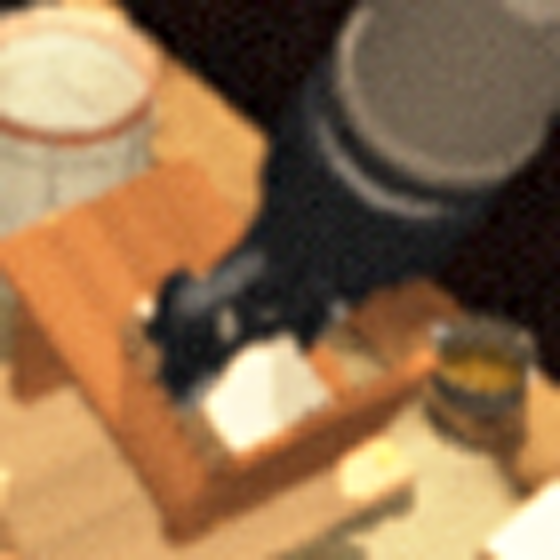

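The second panel's lower edge meets the backstop at crop (270,440), and the force rises without motion. Releasing it.

Emit:
send_rows:
  commands:
    - [0,0,0,0,0,0,0.06]
    - [0,0,0,0,0,0,0.06]
    - [0,0,0,0,0,0,0.06]
    - [0,0,0,0,0,0,0.06]
    - [0,0,0,0.002,0,-0.01,0.062]
    - [0,0,0,0,0,-0.02,0.062]
    - [0,0,0,0,0,-0.025,0.062]
    - [0,0,0,0,0,-0.025,0.062]
    - [0,0,0,0,0,-0.025,0.062]
    - [0,0,0,0,0,0,0.062]

```text
time: 28.12
position: [0.5536, -0.2494, 0.2296]
tool_rot: [0.002, 0.981, 0.0, 0.196]
contact_force: [0.6, -0.6, 0.3]
gripper_width: 0.726
gripper_force: 0.0
```

```bash
python3 - <<'E'
from h import *
a=shot("scene"); panels([a]); fine(a,[.503,-.337],thr=190); 
info(); plan([([.5,-.28,.17],down(12.5)),([.503,-.337,.06],down(12.5))],step=.025)
save(a,"s7",(290,100,390,190),7)
E
```

```text
panel [ 0.6734 -0.2961] yaw 170.2 rect 0.055 0.094 err 0.1 score 0.74
panel [ 0.5043 -0.3403] yaw 9.8 rect 0.086 0.058 err 0.09 score 0.53
panel [ 0.676  -0.2121] yaw 92.0 rect 0.202 0.283 err 0.86 score 0.45
fine 1 [ 0.5028 -0.3396] mean [ 0.5021 -0.3396] size 0.0748 0.0479 yaw 12.3
t 28.22 p [ 0.5532 -0.2478  0.2254] tip [ 0.5807 -0.2479  0.1583] x [0.9252 0.0021 0.3794] z [ 0.3794 -0.0012 -0.9252] F [-0.0331  0.3988 -0.4307] w 0.062 gf 0.0 q [ 0.3586  0.2632  0.0686  1.9642 -0.3191  0.5792 -0.909 ]
turn 4 x [ 0.63 -5.55 -3.06]
shift 3 x [-0.0196  0.0066 -0.0057]  total [-0.0589  0.0199 -0.0172]
shift 5 x [-0.0019  0.0113  0.022 ]  total [-0.0094  0.0563  0.11  ]
```

View pics/s7.png

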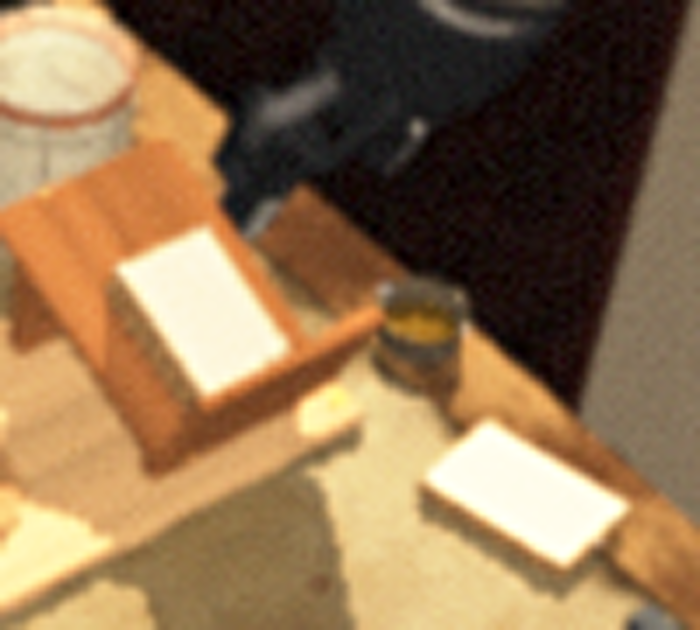

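Two panels are stacked square at crop (200,310). The third is unmoved at (525,490).

Emit:
send_rows:
  commands:
    - [0.63,-5.55,-3.06,0,0,-0.008,0.062]
    - [0.63,-5.55,-3.06,0,0,-0.008,0.062]
    - [0.63,-5.55,-3.06,0,0,0,0.062]
    - [0.63,-5.55,-3.06,0,0,0,0.062]
    - [0,0,0,-0.0196,0.0066,0,0.062]
    - [0,0,0,-0.0196,0.0066,0,0.062]
    - [0,0,0,-0.0196,0.0066,0,0.062]
    - [0,0,0,-0.0019,0.0113,0.022,0.062]
    - [0,0,0,-0.0019,0.0113,0.022,0.062]
    - [0,0,0,-0.0019,0.0113,0.022,0.062]
    - [0,0,0,-0.0019,0.0113,0.022,0.062]
    - [0,0,0,-0.0019,0.0113,0.022,0.062]

```text
time: 29.22
position: [0.497, -0.3364, 0.1265]
tool_rot: [-0.001, 0.994, 0.109, -0.002]
contact_force: [0.8, -0.2, 0.2]
gripper_width: 0.723
gripper_force: 0.0
```

Emit:
send_rows:
  commands:
    - [0,0,0,0,0,0.015,0.062]
    - [0,0,0,0,0,0.015,0.062]
    - [0,0,0,0,0,0,0.062]
    - [0,0,0,0,0,0,0.062]

```text
time: 29.55
position: [0.4966, -0.3357, 0.0973]
tool_rot: [-0.002, 0.994, 0.109, -0.003]
contact_force: [-0.3, -0.6, 0.6]
gripper_width: 0.726
gripper_force: 0.0
```

```bash
python3 - <<'E'
from h import *
info(); plan([([.503,-.3375,.002],down(12.5))],step=.02)
E
```

```text
t 29.55 p [ 0.4966 -0.3357  0.0973] tip [ 0.4962 -0.3355  0.0247] x [ 0.9761  0.2174 -0.0049] z [-0.0057  0.0031 -1.    ] F [-0.2521 -0.6186  0.6124] w 0.062 gf 0.0 q [ 0.4234  0.5434  0.1301  1.8376 -0.0959  0.7731 -0.7476]
turn 1 x [-0.24  0.28  0.06]
shift 2 x [0.0029 0.0016 0.0113]  total [0.0058 0.0031 0.0227]
```

Emit:
send_rows:
  commands:
    - [-0.24,0.28,0.06,0.003,0.0016,0.006,0.062]
    - [0,0,0,0.003,0.0015,0.006,0.062]
    - [0,0,0,0,0,0.006,0.062]
    - [0,0,0,0,0,0.004,0.062]
    - [0,0,0,0,0,0,0.062]
    - [0,0,0,0,0,0,0.062]
    - [0,0,0,0,0,0,0.04]
    - [0,0,0,0,0,0,0.03]
    - [0,0,0,0,0,0,0.03]
    - [0,0,0,0,0,0,0.03]
    - [0,0,0,0,0,0,0.03]

```text
time: 30.47
position: [0.5043, -0.3384, 0.078]
tool_rot: [0.001, 0.994, 0.109, 0.002]
contact_force: [-1.0, 1.6, 5.6]
gripper_width: 0.541
gripper_force: 60.6
```

```bash
python3 - <<'E'
from h import *
info(); plan([([.49,-.33,.19],None),(S(.05,0,.12),RT),(S(.049,0,.034),None)],step=.025)
E
```

```text
t 30.47 p [ 0.5043 -0.3384  0.078 ] tip [ 0.5046 -0.3386  0.0054] x [0.9764 0.216  0.0036] z [ 0.0041 -0.0022 -1.    ] F [-1.0471  1.6389  5.6472] w 0.0462 gf 60.6 q [ 0.4257  0.5779  0.1249  1.8328 -0.1023  0.7323 -0.7468]
shift 8 x [-0.0015 -0.0014 -0.0231]  total [-0.0117 -0.011  -0.1846]
turn 4 x [-0.56  5.42  3.09]
shift 4 x [ 0.0148 -0.0207  0.0141]  total [ 0.0591 -0.0828  0.0566]
shift 4 x [-0.0003  0.      0.0215]  total [-0.001  0.     0.086]
```

Emit:
send_rows:
  commands:
    - [0,0,0,0,0,-0.01,0.03]
    - [0,0,0,-0.0015,-0.0014,-0.0231,0.03]
    - [0,0,0,-0.0015,-0.0014,-0.0231,0.03]
    - [0,0,0,-0.0015,-0.0014,-0.0231,0.03]
    - [0,0,0,-0.0015,-0.0014,-0.0231,0.03]
    - [0,0,0,-0.0015,-0.0014,-0.0231,0.03]
    - [0,0,0,-0.0015,-0.0014,-0.0231,0.03]
    - [0,0,0,-0.0015,-0.0014,-0.0231,0.03]
    - [0,0,0,0,0,-0.02,0.03]
    - [0,0,0,0,0,0,0.03]
    - [0,0,0,0,0,0,0.03]

```text
time: 31.38
position: [0.4915, -0.331, 0.2702]
tool_rot: [0.002, 0.994, 0.109, 0.003]
contact_force: [0.2, 0.3, -1.4]
gripper_width: 0.542
gripper_force: 61.5
```

```bash
python3 - <<'E'
from h import *
info(); a=shot("scene"); save(a,"s8",(320,90,420,190),6); plan([(S(.05,0,.12),RT),(S(.049,0,.034),None)],step=.025)
E
```

```text
t 31.38 p [ 0.4915 -0.331   0.2702] tip [ 0.4919 -0.3313  0.1976] x [0.9764 0.216  0.0056] z [ 0.0065 -0.0038 -1.    ] F [ 0.2241  0.3433 -1.4024] w 0.0463 gf 61.5 q [ 0.3922  0.3232  0.1608  1.7276 -0.0576  1.0878 -0.7819]
turn 4 x [-0.56  5.43  3.09]
shift 4 x [ 0.014  -0.0209  0.0154]  total [ 0.0558 -0.0835  0.0618]
shift 4 x [-0.0003  0.      0.0215]  total [-0.001  0.     0.086]
```

View pics/s8.png

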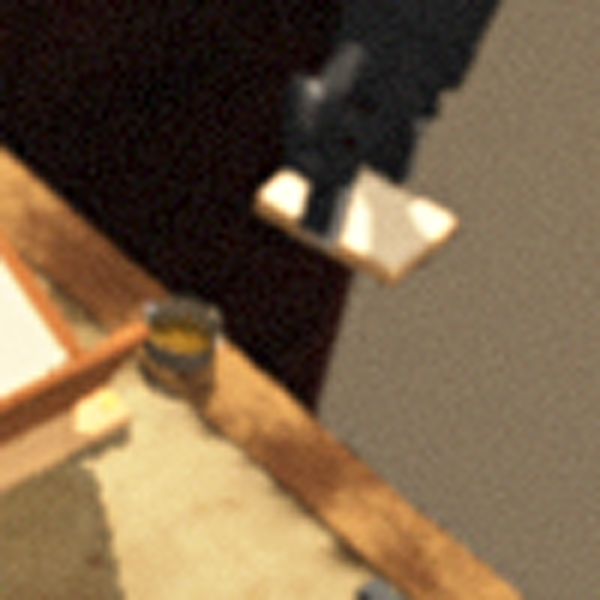

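The panel is held level at crop (355,225). Carrying it to the stack.

Emit:
send_rows:
  commands:
    - [-0.56,5.43,3.09,0,0,0,0.03]
    - [-0.56,5.43,3.09,0,0,0,0.03]
    - [-0.56,5.43,3.09,0,0,0,0.03]
    - [-0.56,5.43,3.09,0,0,0,0.03]
    - [0,0,0,0.014,-0.0209,0.0154,0.03]
    - [0,0,0,0.014,-0.0209,0.0154,0.03]
    - [0,0,0,0.014,-0.0209,0.0154,0.03]
    - [0,0,0,0.014,-0.0209,0.0154,0.03]
    - [0,0,0,0,0,0.02,0.03]
    - [0,0,0,0,0,0.02,0.03]
    - [0,0,0,0,0,0,0.03]
    - [0,0,0,0,0,0,0.03]

```text
time: 32.43
position: [0.5796, -0.2464, 0.1929]
tool_rot: [-0.001, 0.982, -0.0, 0.188]
contact_force: [0.3, -0.5, -0.9]
gripper_width: 0.546
gripper_force: 61.8
```

```bash
python3 - <<'E'
from h import *
info(); sh(); plan([(S(.047,-.0002,.033),RT)],step=.02)
E
```

```text
t 32.43 p [ 0.5796 -0.2464  0.1929] tip [ 0.6065 -0.2462  0.1255] x [ 0.9291 -0.0007  0.3698] z [ 0.3698  0.0021 -0.9291] F [ 0.2842 -0.4973 -0.9424] w 0.0466 gf 61.8 q [ 0.338   0.3452  0.0687  1.9333 -0.3353  0.5371 -0.9118]
shelf-frame tip [0.0477 0.0008 0.0783] force [-0.0895 -0.4973 -0.9802] x in shelf [ 1.     -0.0007 -0.0052]
turn 1 x [-0.12  0.3  -0.04]
shift 3 x [-0.0004  0.0003  0.0151]  total [-0.0011  0.0008  0.0453]
```

Emit:
send_rows:
  commands:
    - [-0.12,0.3,0,-0.0004,0.0003,0.0151,0.03]
    - [0,0,0,-0.0004,0.0003,0.0151,0.03]
    - [0,0,0,-0.0004,0.0002,0.01,0.03]
    - [0,0,0,0,0,0.005,0.03]
    - [0,0,0,0,0,0,0.03]
    - [0,0,0,0,0,0,0.03]

```text
time: 32.93
position: [0.5969, -0.2483, 0.1536]
tool_rot: [0.001, 0.981, -0.001, 0.193]
contact_force: [0.4, 0.2, -0.2]
gripper_width: 0.54
gripper_force: 61.8
```

```bash
python3 - <<'E'
from h import *
sh(); plan([(S(.045,-.0002,.026),RT)],step=.02)
E
```

```text
shelf-frame tip [ 0.0499 -0.0015  0.0354] force [ 0.2966  0.1668 -0.3663] x in shelf [ 1.     -0.0006  0.0055]
turn 1 x [ 0.13 -0.31 -0.04]
shift 1 x [-0.0045 -0.0011  0.0094]  total [-0.0045 -0.0011  0.0094]
```

Emit:
send_rows:
  commands:
    - [0.1,-0.2,0,-0.002,-0.0011,0.003,0.03]
    - [0,0,0,-0.002,0,0.003,0.03]
    - [0,0,0,0,0,0.002,0.03]
    - [0,0,0,0,0,0.0015,0.03]
    - [0,0,0,0,0,0,0.03]

```text
time: 33.35
position: [0.5966, -0.2468, 0.143]
tool_rot: [-0.0, 0.982, -0.0, 0.191]
contact_force: [-2.6, 1.0, 2.1]
gripper_width: 0.54
gripper_force: 62.7
```

Emit:
send_rows:
  commands:
    - [0,0,0,0,0,0.001,0.03]
    - [0,0,0,0,0,0.001,0.03]
    - [0,0,0,0,0,0,0.03]

```text
time: 33.6
position: [0.5967, -0.2469, 0.1428]
tool_rot: [-0.001, 0.982, -0.0, 0.191]
contact_force: [-12.1, 3.2, 16.7]
gripper_width: 0.544
gripper_force: 66.1
```

```bash
python3 - <<'E'
from h import *
sh()
E
```

```text
shelf-frame tip [0.0453 0.0002 0.0254] force [-4.9611  3.1718 20.0187] x in shelf [ 1.     -0.0006  0.0008]
```

Emit:
send_rows:
  commands:
    - [0,0,0,0,0,-0.0016,0.03]
    - [0,0,0,-0.002,0,0,0.03]
    - [0,0,0,-0.0015,0,0,0.03]
    - [0,0,0,0,0,0,0.03]

```text
time: 33.93
position: [0.5951, -0.2471, 0.1424]
tool_rot: [0.001, 0.981, -0.0, 0.193]
contact_force: [0.2, 0.3, 5.7]
gripper_width: 0.546
gripper_force: 63.0
```

```bash
python3 - <<'E'
from h import *
sh()
E
```

```text
shelf-frame tip [ 0.0439 -0.0002  0.0257] force [2.3332 0.3157 5.2524] x in shelf [ 1.     -0.0002  0.0051]
```

Emit:
send_rows:
  commands:
    - [0,0,0,-0.0015,0,-0.0003,0.03]
    - [0,0,0,-0.001,0,0,0.03]
    - [0,0,0,-0.001,0,0,0.03]
    - [0,0,0,0,0,0,0.03]

```text
time: 34.27
position: [0.5918, -0.247, 0.1411]
tool_rot: [0.001, 0.981, -0.0, 0.193]
contact_force: [3.8, -0.2, 4.0]
gripper_width: 0.544
gripper_force: 62.4
```

Emit:
send_rows:
  commands:
    - [0,0,0,-0.001,0,0,0.03]
    - [0,0,0,-0.001,0,0,0.03]
    - [0,0,0,0,0,0,0.03]

```text
time: 34.52
position: [0.5914, -0.2469, 0.1412]
tool_rot: [0.001, 0.981, 0.001, 0.195]
contact_force: [7.4, 0.4, 3.4]
gripper_width: 0.541
gripper_force: 62.1
```

```bash
python3 - <<'E'
from h import *
sh()
E
```

```text
shelf-frame tip [ 0.0403 -0.      0.0258] force [8.1495 0.441  0.3714] x in shelf [1.     0.0014 0.0078]
```

Emit:
send_rows:
  commands:
    - [0,0,0,0,0,0.0005,0.03]
    - [0,0,0,0,0,0,0.06]
    - [0,0,0,0,0,0,0.06]
    - [0,0,0,0,0,0,0.06]
    - [0,0,0,0,0,0,0.06]
    - [0,0,0,0.002,0,-0.01,0.062]
    - [0,0,0,0,0,-0.02,0.062]
    - [0,0,0,0,0,-0.025,0.062]
    - [0,0,0,0,0,-0.025,0.062]
    - [0,0,0,0,0,-0.025,0.062]
    - [0,0,0,0,0,0,0.062]

```text
time: 35.43
position: [0.5514, -0.2487, 0.2425]
tool_rot: [0.002, 0.981, -0.001, 0.195]
contact_force: [1.4, -0.3, 0.3]
gripper_width: 0.727
gripper_force: 0.0
```

```bash
python3 - <<'E'
from h import *
a=shot("scene"); b=shot("top"); info()
A=np.array(a["image"])[:,:,::-1][95:175,285:385]; B=np.array(b["image"])[:,:,::-1][130:210,290:390]
f=lambda x:cv2.resize(x,None,fx=4,fy=5,interpolation=cv2.INTER_CUBIC)
cv2.imwrite("pics/s9.png",np.hstack([f(A),f(B)]))
for c in (a,b): print([(w(r["at"],c),round(r["score"],2)) for r in manip.tip_of("post",c)[:1]],[(w(r["at"],c),round(r["score"],2)) for r in manip.spot_in("post",c)[:1]])
v,u=np.nonzero(manip.cut_out("post",b)[0]["pixels"]); print(len(u),u.min(),u.max(),v.min(),v.max())
for z in (.02,.035): print(cv2.minAreaRect(np.array([ray((i,j),b,z)[:2] for i,j in zip(u,v)],np.float32)))
E
```

```text
t 35.53 p [ 0.551  -0.2471  0.2384] tip [ 0.5784 -0.2472  0.1712] x [ 0.9258 -0.0004  0.3779] z [ 0.3779 -0.0012 -0.9258] F [ 0.4205  0.0707 -0.4761] w 0.0621 gf 0.0 q [ 0.3424  0.244   0.0872  1.9562 -0.3113  0.6077 -0.9217]
[(array([ 0.3859, -0.3162,  0.0191]), 0.62)] [(array([ 0.3785, -0.2282,  0.0309]), 0.71)]
[] [(array([ 0.3938, -0.1927,  0.0357]), 0.59)]
171 301 324 231 242
((0.3923693597316742, -0.20661422610282898), (0.08188381791114807, 0.03890685364603996), 89.2452392578125)
((0.3927668631076813, -0.20486241579055786), (0.08115143328905106, 0.03855885565280914), 89.24531555175781)
```

View pics/s9.png

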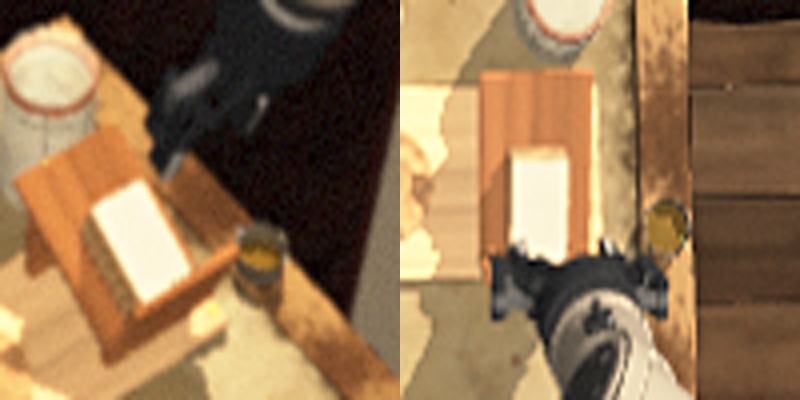

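```bash
python3 - <<'E'
from h import *
b=shot("top")
f=lambda u,v,z: print((u,v),ray((250+(u+.5)/4-.5,120+(v+.5)/4-.5),b,z))
for u,v,z in [(226,468,.04),(203,468,.03),(300,467,.029),(361,469,.04),(373,469,.03),(350,469,.03)]: f(u,v,z)
s=np.sqrt
R0=np.column_stack([[0,0,0]]*3).astype(float)
def tool(zt,yt): zt=np.array(zt,float);zt/=np.linalg.norm(zt);yt=np.array(yt,float);return np.column_stack([np.cross(yt,zt),yt,zt])
p,R,st=cur()
g=np.array([.39,-.2345,.02])
for yt in ([1,0,0],[-1,0,0]):
    R1=tool([0,-.5,-.866],yt); print(yt); plan([(g-R1[:,2]*.13,R1)],tip=False,step=.03)
E
```

```text
(226, 468) [ 0.3927 -0.1819  0.04  ]
(203, 468) [ 0.3927 -0.1626  0.03  ]
(300, 467) [ 0.3924 -0.2485  0.029 ]
(361, 469) [ 0.3902 -0.3007  0.04  ]
(373, 469) [ 0.3898 -0.3131  0.03  ]
(350, 469) [ 0.3901 -0.2926  0.03  ]
[1, 0, 0]
turn 15 x [-0.43 -2.71 -6.16]
shift 6 x [ 0.0197 -0.0268  0.0085]  total [ 0.1181 -0.1609  0.0508]
[-1, 0, 0]
turn 13 x [-3.04  0.49  6.23]
shift 6 x [-0.0197  0.0268  0.0085]  total [-0.1181  0.1609  0.0508]
```

Emit:
send_rows:
  commands:
    - [0,0,0,-0.02,-0.01,-0.01,0.055]
    - [-0.43,-2.71,-6.16,0,0,0,0.055]
    - [-0.43,-2.71,-6.16,0,0,0,0.055]
    - [-0.43,-2.71,-6.16,0,0,0,0.055]
    - [-0.43,-2.71,-6.16,0,0,0,0.055]
    - [-0.43,-2.71,-6.16,0,0,0,0.055]
    - [-0.43,-2.71,-6.16,0,0,0,0.055]
    - [-0.43,-2.71,-6.16,0,0,0,0.055]
    - [-0.43,-2.71,-6.16,0,0,0,0.055]
    - [-0.43,-2.71,-6.16,0,0,0,0.055]
    - [-0.43,-2.71,-6.16,0,0,0,0.055]

```text
time: 36.75
position: [0.5291, -0.2367, 0.2381]
tool_rot: [0.132, 0.858, 0.493, -0.061]
contact_force: [-0.2, 0.1, -0.2]
gripper_width: 0.641
gripper_force: 0.0
```

Emit:
send_rows:
  commands:
    - [-0.43,-2.71,-6.16,0,0,0,0.055]
    - [-0.43,-2.71,-6.16,0,0,0,0.055]
    - [-0.43,-2.71,-6.16,0,0,0,0.055]
    - [-0.43,-2.71,-6.16,0,0,0,0.055]
    - [-0.43,-2.71,-6.16,0,0,0,0.055]
    - [0,0,0,0,0,0,0.055]
    - [0,0,0,0,0,0,0.055]

```text
time: 37.33
position: [0.5288, -0.236, 0.2378]
tool_rot: [0.183, 0.683, 0.683, -0.183]
contact_force: [-1.0, 0.3, -0.1]
gripper_width: 0.641
gripper_force: 0.0
```

```bash
cat >> h.py <<'E'
def tool(zt,yt): zt=np.array(zt,float);zt/=np.linalg.norm(zt);yt=np.array(yt,float);return np.column_stack([np.cross(yt,zt),yt,zt])
g=np.array([.3905,-.2345,.02]); R1=tool([0,-.5,-.866],[1,0,0])
E
python3 - <<'E'
from h import *
info(); plan([(g-R1[:,2]*.13,R1),(g-R1[:,2]*.063,R1)],tip=False,step=.025)
E
```

```text
t 37.33 p [ 0.5288 -0.236   0.2378] tip [ 0.5288 -0.2723  0.1749] x [ 0.0006  0.8664 -0.4994] z [-0.     -0.4994 -0.8664] F [-0.9908  0.2613 -0.098 ] w 0.0548 gf 0.0 q [ 0.0935  0.3045  0.0252  1.9146  0.6393  0.9619 -0.2679]
shift 6 x [ 0.0184 -0.0231  0.0096]  total [ 0.1102 -0.1383  0.0579]
shift 3 x [0.     0.     0.0223]  total [0.    0.    0.067]
```

Emit:
send_rows:
  commands:
    - [0,0,0,0.0184,-0.0231,0.0096,0.055]
    - [0,0,0,0.0184,-0.0231,0.0096,0.055]
    - [0,0,0,0.0184,-0.0231,0.0096,0.055]
    - [0,0,0,0.0184,-0.0231,0.0096,0.055]
    - [0,0,0,0.0184,-0.0231,0.0096,0.055]
    - [0,0,0,0.0184,-0.0231,0.0096,0.055]
    - [0,0,0,0,0,0,0.055]
    - [0,0,0,0,0,0,0.055]
    - [0,0,0,0,0,0,0.055]

```text
time: 38.08
position: [0.3914, -0.1706, 0.134]
tool_rot: [0.184, 0.684, 0.682, -0.182]
contact_force: [1.5, 0.9, 0.6]
gripper_width: 0.643
gripper_force: 0.0
```

```bash
python3 - <<'E'
from h import *
info(); plan([(g-R1[:,2]*.063,R1)],tip=False,step=.025)
a=shot("scene"); save(a,"s10",(320,130,440,240),6)
E
```

```text
t 38.08 p [ 0.3914 -0.1706  0.134 ] tip [ 0.3916 -0.2069  0.0712] x [ 0.0027  0.8657 -0.5005] z [ 0.002  -0.5005 -0.8657] F [1.4898 0.8826 0.5619] w 0.0549 gf 0.0 q [-0.0237  0.2504  0.0132  2.3133  0.8068  0.7603 -0.6617]
shift 3 x [ 0.0005 -0.0003  0.0226]  total [ 0.0016 -0.0009  0.0677]
```

View pics/s10.png

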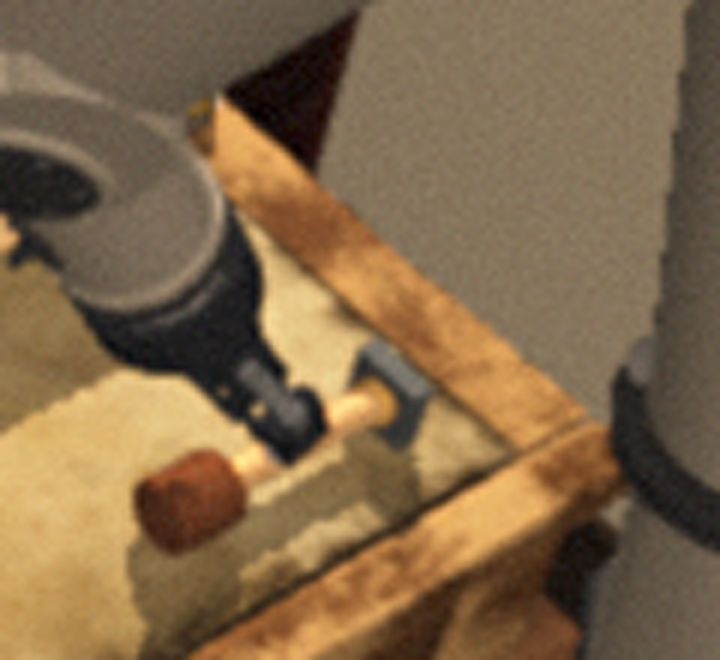

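The gripper is above the shaft at crop (290,430), with the head at (190,500) and the foot at (390,390). Descending.

Emit:
send_rows:
  commands:
    - [0,0,0,0.001,-0.0009,0.02,0.055]
    - [0,0,0,0.0006,0,0.02,0.055]
    - [0,0,0,0,0,0.015,0.055]
    - [0,0,0,0,0,0.008,0.055]
    - [0,0,0,0,0,0.004,0.055]
    - [0,0,0,0,0,0,0.055]
    - [0,0,0,0,0,0,0.055]

```text
time: 38.72
position: [0.3903, -0.2023, 0.0751]
tool_rot: [0.184, 0.683, 0.683, -0.183]
contact_force: [-0.7, 0.0, 0.8]
gripper_width: 0.642
gripper_force: 0.0
```

```bash
python3 - <<'E'
from h import *
info(); plan([(g-R1[:,2]*.063,R1)],tip=False,step=.025)
E
```

```text
t 38.72 p [ 0.3903 -0.2023  0.0751] tip [ 0.3904 -0.2386  0.0123] x [ 0.0008  0.8656 -0.5008] z [ 0.0019 -0.5008 -0.8656] F [-0.6959  0.0058  0.8414] w 0.0548 gf 0.0 q [ 0.0012  0.3922  0.0774  2.3331  0.9741  0.6095 -0.7961]
shift 1 x [-0.0004  0.0002  0.0009]  total [-0.0004  0.0002  0.0009]
```

Emit:
send_rows:
  commands:
    - [0,0,0,0,0,0,0.03]
    - [0,0,0,0,0,0,0.01]
    - [0,0,0,0,0,0,0.01]
    - [0,0,0,0,0,0,0.005]
    - [0,0,0,0,0,0,0.005]
    - [0,0,0,0,0,0,0.005]
    - [0,0,0,0,0,0,0.005]
    - [0,0,0,0,0,0,0.005]

```text
time: 39.38
position: [0.3899, -0.202, 0.0754]
tool_rot: [0.184, 0.683, 0.683, -0.183]
contact_force: [-0.6, 2.4, 4.5]
gripper_width: 0.184
gripper_force: 58.6
```

```bash
python3 - <<'E'
from h import *
info(); p,R,s=cur(); R2=tool([0,.866,-.5],[1,0,0])
plan([(p+[0.05,0.0,.19],None),(p+[.15,.05,.2],None),([.5,-.2,.3],R2)],tip=False,step=.022)
E
```

```text
t 39.38 p [ 0.3899 -0.202   0.0754] tip [ 0.3901 -0.2384  0.0125] x [ 0.0011  0.8655 -0.501 ] z [ 0.0019 -0.501  -0.8655] F [-0.5677  2.3859  4.5074] w 0.0157 gf 58.6 q [ 0.0007  0.3913  0.0771  2.3339  0.974   0.6101 -0.797 ]
shift 8 x [-0.0119  0.0063 -0.0205]  total [-0.0951  0.0504 -0.1643]
shift 5 x [ 0.0077  0.02   -0.0067]  total [ 0.0384  0.1    -0.0335]
turn 14 x [0.01 6.43 0.  ]
shift 3 x [-0.0009 -0.0133 -0.018 ]  total [-0.0027 -0.0399 -0.0539]
```

Emit:
send_rows:
  commands:
    - [0,0,0,-0.005,0,-0.008,0.005]
    - [0,0,0,-0.0119,0.0063,-0.0205,0.005]
    - [0,0,0,-0.0119,0.0063,-0.0205,0.005]
    - [0,0,0,-0.0119,0.0063,-0.0205,0.005]
    - [0,0,0,-0.0119,0.0063,-0.0205,0.005]
    - [0,0,0,-0.0119,0.0063,-0.0205,0.005]
    - [0,0,0,-0.0119,0.0063,-0.0205,0.005]
    - [0,0,0,-0.0119,0.0063,-0.0205,0.005]
    - [0,0,0,-0.0119,0.0063,-0.0205,0.005]
    - [0,0,0,0.0077,0.02,-0.0067,0.005]
    - [0,0,0,0.0077,0.02,-0.0067,0.005]
    - [0,0,0,0.0077,0.02,-0.0067,0.005]

```text
time: 40.38
position: [0.4999, -0.1721, 0.28]
tool_rot: [0.183, 0.683, 0.683, -0.182]
contact_force: [-0.4, -0.1, -2.1]
gripper_width: 0.184
gripper_force: 58.9
```

Emit:
send_rows:
  commands:
    - [0,0,0,0,0.015,0,0.005]
    - [0,5.5,0,0,0.01,0,0.005]
    - [0,5.5,0,0,0,0,0.005]
    - [0,5.5,0,0,0,0,0.005]
    - [0,5.5,0,0,0,0,0.005]
    - [0,5.5,0,0,0,0,0.005]
    - [0,5.5,0,0,0,0,0.005]
    - [0,5.5,0,0,0,0,0.005]
    - [0,5.5,0,0,0,0,0.005]
    - [0,0,0,0,0,0,0.005]

```text
time: 41.22
position: [0.5233, -0.1765, 0.2784]
tool_rot: [-0.087, 0.704, 0.7, 0.086]
contact_force: [-0.5, -1.1, -2.9]
gripper_width: 0.185
gripper_force: 58.6
```

```bash
cat >> h.py <<'E'
R2=tool([0,.866,-.5],[1,0,0])
E
python3 - <<'E'
from h import *
info(); plan([(cur()[0],R2)],tip=False)
E
```

```text
t 41.22 p [ 0.5233 -0.1765  0.2784] tip [ 0.5233 -0.1589  0.208 ] x [0.0062 0.9703 0.2419] z [-0.0004  0.2419 -0.9703] F [-0.5338 -1.1398 -2.8762] w 0.0158 gf 58.6 q [ 0.4065  0.295  -0.0613  1.7566 -0.2286  1.1847  0.4374]
turn 8 x [ 0.02  5.75 -0.04]
shift 1 x [0. 0. 0.]  total [0. 0. 0.]
```

Emit:
send_rows:
  commands:
    - [0,5.75,0,0,0,0,0.005]
    - [0,5.75,0,0,0,0,0.005]
    - [0,5.75,0,0,0,0,0.005]
    - [0,5.75,0,0,0,0,0.005]
    - [0,5.75,0,0,0,0,0.005]
    - [0,5.75,0,0,0,0,0.005]
    - [0,5.75,0,0,0,0,0.005]
    - [0,5.75,0,0,0,0,0.005]
    - [0,0,0,0,0,0,0.005]
    - [0,0,0,0,0,0,0.005]

```text
time: 42.05
position: [0.5242, -0.1726, 0.2781]
tool_rot: [-0.353, 0.613, 0.613, 0.351]
contact_force: [0.9, 0.1, -2.3]
gripper_width: 0.182
gripper_force: 58.8
```

```bash
python3 - <<'E'
from h import *
info()
pad=np.array([.645,-.1165,.013])
def goal(h): return pad+[0,0,.08+h]-R2[:,2]*.063
plan([(goal(.10),R2),(goal(.0),None)],tip=False,step=.02)
a=shot("scene"); save(a,"s11",(290,60,420,190),5)
E
```

```text
t 42.05 p [ 0.5242 -0.1726  0.2781] tip [ 0.524  -0.1099  0.2416] x [0.002  0.5033 0.8641] z [-0.0023  0.8641 -0.5033] F [ 0.8876  0.1236 -2.2558] w 0.0156 gf 58.8 q [ 0.6993  0.5645 -0.1539  1.6511 -0.7527  1.611   0.7893]
turn 1 x [-0.13  0.22 -0.12]
shift 7 x [-0.0065  0.0173  0.004 ]  total [-0.0456  0.1208  0.0281]
shift 5 x [-0.0173  0.      0.01  ]  total [-0.0866  0.      0.05  ]
```

View pics/s11.png

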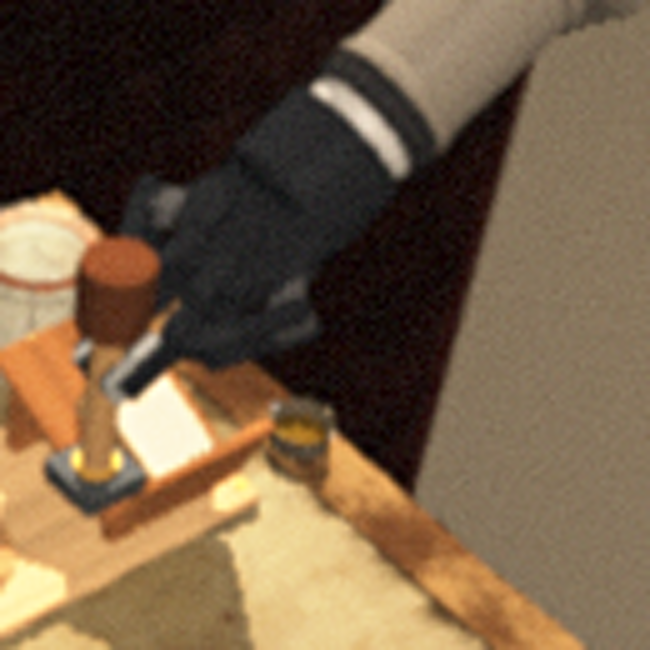

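Emit:
send_rows:
  commands:
    - [-0.13,0.22,-0.12,-0.0065,0.0173,0.004,0.005]
    - [0,0,0,-0.0065,0.0173,0.004,0.005]
    - [0,0,0,-0.0065,0.0173,0.004,0.005]
    - [0,0,0,-0.0065,0.0173,0.004,0.005]
    - [0,0,0,-0.0065,0.0173,0.004,0.005]
    - [0,0,0,-0.0065,0.0173,0.004,0.005]
    - [0,0,0,-0.0065,0.0173,0.004,0.005]
    - [0,0,0,0,0,0,0.005]
    - [0,0,0,0,0,0,0.005]
    - [0,0,0,0,0,0,0.005]

```text
time: 42.93
position: [0.6459, -0.1703, 0.2277]
tool_rot: [-0.353, 0.611, 0.613, 0.355]
contact_force: [0.4, -0.9, -1.7]
gripper_width: 0.184
gripper_force: 58.9
```

```bash
cat >> h.py <<'E'
pad=np.array([.645,-.1165,.013])
def goal(h): return pad+[0,0,.08+h]-R2[:,2]*.063
E
python3 - <<'E'
from h import *
info(); plan([(goal(.02),R2),(goal(.0),None)],tip=False,step=.02)
b=shot("top"); save(b,"t12",(260,120,360,220),6)
for c in (b,shot("scene")): print([(w(r["at"],c),round(r["score"],2)) for r in manip.tip_of("post",c)[:1]],[(w(r["at"],c),round(r["score"],2)) for r in manip.tip_of("pad",c)[:1]])
E
```

```text
t 42.93 p [ 0.6459 -0.1703  0.2277] tip [ 0.6459 -0.1074  0.1914] x [-0.0044  0.4993  0.8664] z [ 0.001   0.8664 -0.4993] F [ 0.424  -0.9437 -1.6873] w 0.0157 gf 58.9 q [ 0.6035  0.7766 -0.17    1.3958 -0.7805  1.574   0.7041]
turn 1 x [ 0.06 -0.05  0.25]
shift 4 x [-0.0181 -0.0002  0.0102]  total [-0.0724 -0.0009  0.041 ]
shift 1 x [-0.0173  0.      0.01  ]  total [-0.0173  0.      0.01  ]
[(array([ 0.6457, -0.1182,  0.1208]), 0.59)] [(array([ 0.6492, -0.1183,  0.0121]), 0.72)]
[(array([ 0.6429, -0.1169,  0.1198]), 0.91)] [(array([ 0.6445, -0.115 ,  0.0177]), 0.89)]
```

View pics/t12.png

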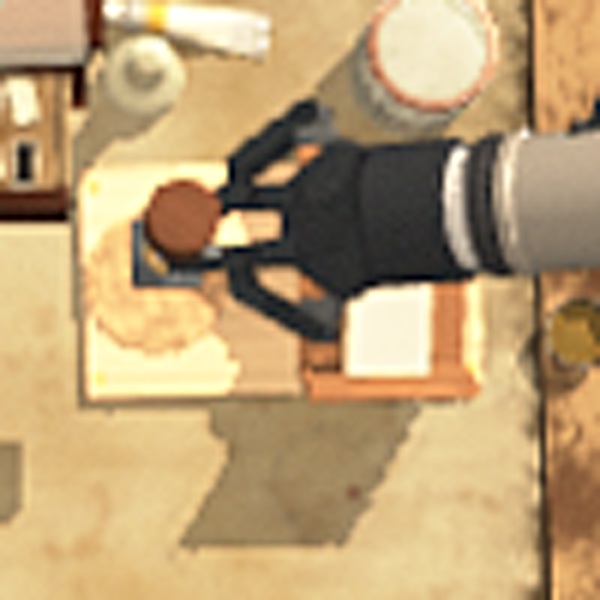

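The post is upright over the pad, with its foot at crop (168,252) as seen from above. Lowering.

Emit:
send_rows:
  commands:
    - [0,0,0.2,-0.0161,-0.0009,0.0094,0.005]
    - [0,0,0,-0.0161,0,0.0094,0.005]
    - [0,0,0,-0.0161,0,0.0094,0.005]
    - [0,0,0,-0.0161,0,0.0094,0.005]
    - [0,0,0,-0.0087,0,0.005,0.005]
    - [0,0,0,0,0,0,0.005]
    - [0,0,0,0,0,0,0.005]

```text
time: 43.82
position: [0.6449, -0.1703, 0.1408]
tool_rot: [-0.355, 0.612, 0.611, 0.355]
contact_force: [0.7, 0.7, -1.4]
gripper_width: 0.186
gripper_force: 59.0
```

```bash
python3 - <<'E'
from h import *
info(); plan([(goal(.0),R2)],tip=False,step=.02)
E
```

```text
t 43.82 p [ 0.6449 -0.1703  0.1408] tip [ 0.645  -0.1072  0.1049] x [0.0022 0.4957 0.8685] z [ 0.0013  0.8685 -0.4957] F [ 0.7041  0.6832 -1.4225] w 0.0159 gf 59.0 q [ 0.6028  0.8806 -0.1661  1.4192 -0.7713  1.4909  0.7903]
turn 1 x [ 0.07 -0.29 -0.13]
shift 1 x [-0.0145  0.0001  0.0075]  total [-0.0145  0.0001  0.0075]
```

Emit:
send_rows:
  commands:
    - [0,-0.3,0,-0.0043,0,0.0022,0.005]
    - [0,0,0,-0.0043,0,0.0018,0.005]
    - [0,0,0,-0.0022,0,0.0011,0.005]
    - [0,0,0,0,0,0,0.005]
    - [0,0,0,0,0,0,0.005]

```text
time: 44.23
position: [0.6452, -0.1716, 0.1303]
tool_rot: [-0.352, 0.613, 0.612, 0.354]
contact_force: [0.1, 0.2, -1.9]
gripper_width: 0.186
gripper_force: 59.0
```

Emit:
send_rows:
  commands:
    - [0,0,0,-0.0009,0,0.0005,0.005]
    - [0,0,0,-0.0009,0,0.0005,0.005]
    - [0,0,0,0,0,0,0.005]

```text
time: 44.48
position: [0.6451, -0.1716, 0.128]
tool_rot: [-0.352, 0.613, 0.612, 0.353]
contact_force: [-1.0, 0.6, -2.0]
gripper_width: 0.186
gripper_force: 59.0
```

```bash
python3 - <<'E'
from h import *
info(); plan([(goal(.0),R2)],tip=False,step=.02)
E
```

```text
t 44.48 p [ 0.6451 -0.1716  0.128 ] tip [ 0.6453 -0.1088  0.0916] x [0.0006 0.502  0.8648] z [ 0.0022  0.8648 -0.502 ] F [-1.0422  0.5923 -1.9577] w 0.0159 gf 59.0 q [ 0.6017  0.8952 -0.1637  1.4192 -0.7665  1.4759  0.8031]
shift 1 x [-0.0028 -0.0001  0.0022]  total [-0.0028 -0.0001  0.0022]
```

Emit:
send_rows:
  commands:
    - [0,0,0,-0.0009,0,0.0005,0.005]
    - [0,0,0,-0.0009,0,0.0005,0.005]
    - [0,0,0,0,0,0,0.005]

```text
time: 44.73
position: [0.6451, -0.1716, 0.1258]
tool_rot: [-0.352, 0.613, 0.612, 0.353]
contact_force: [-0.3, 0.7, -2.1]
gripper_width: 0.185
gripper_force: 59.0
```

Emit:
send_rows:
  commands:
    - [0,0,0,-0.0009,0,0.0005,0.005]
    - [0,0,0,0,0,0,0.005]

```text
time: 44.9
position: [0.6451, -0.1716, 0.1248]
tool_rot: [-0.352, 0.613, 0.612, 0.353]
contact_force: [-0.8, -0.3, -2.0]
gripper_width: 0.187
gripper_force: 59.0
```

Emit:
send_rows:
  commands:
    - [0,0,0,-0.0009,0,0.0005,0.005]
    - [0,0,0,0,0,0,0.005]

```text
time: 45.07
position: [0.6452, -0.1717, 0.1244]
tool_rot: [-0.353, 0.613, 0.612, 0.354]
contact_force: [-0.1, -0.8, -0.6]
gripper_width: 0.186
gripper_force: 59.1
```

Emit:
send_rows:
  commands:
    - [0,0,0,-0.0005,0,0.0003,0.005]
    - [0,0,0,0,0,0,0.02]
    - [0,0,0,0,0,0,0.022]
    - [0,0,0,0,0,0,0.03]
    - [0,0,0,0,0,0,0.045]
    - [0,0,0,0,0,0,0.065]
    - [0,0,0,0,0,0,0.065]
    - [0,0,0,0,0,0,0.065]
    - [0,0,0,0,0,0,0.065]

```text
time: 45.82
position: [0.6452, -0.1717, 0.1234]
tool_rot: [-0.352, 0.613, 0.612, 0.353]
contact_force: [1.0, -0.1, -0.1]
gripper_width: 0.762
gripper_force: 0.0
```

```bash
python3 - <<'E'
from h import *
info(); c=shot("scene"); save(c,"s13",(260,60,380,180),5)
for c in (c,shot("top")): print([(w(r["at"],c),round(r["score"],2)) for r in manip.tip_of("post",c)[:1]])
E
```

```text
t 45.82 p [ 0.6452 -0.1717  0.1234] tip [ 0.6453 -0.1089  0.0869] x [0.0006 0.502  0.8649] z [ 0.0022  0.8649 -0.502 ] F [ 1.0131 -0.0677 -0.0645] w 0.0651 gf 0.0 q [ 0.6016  0.9014 -0.1635  1.419  -0.7661  1.4718  0.8074]
[(array([ 0.6405, -0.1232,  0.0159]), 0.88)]
[(array([ 0.6449, -0.1204,  0.0172]), 0.46)]
```

Emit:
send_rows:
  commands:
    - [0,0,0,0,0,-0.008,0.065]
    - [0,0,0,0,0,-0.015,0.065]
    - [0,0,0,0,0,-0.02,0.065]
    - [0,0,0,0,0,-0.02,0.065]
    - [0,0,0,0,0,-0.02,0.065]
    - [0,0,0,0,0,-0.02,0.065]
    - [0,0,0,0,0,-0.02,0.065]
    - [0,0,0,0.01,0,-0.02,0.065]
    - [0,0,0,0.02,0,-0.02,0.065]
    - [0,0,0,0.02,0,-0.02,0.065]
    - [0,0,0,0.02,0,-0.01,0.065]
    - [0,0,0,0,0,0,0.065]

```text
time: 47.02
position: [0.646, -0.3044, 0.2874]
tool_rot: [-0.348, 0.613, 0.614, 0.355]
contact_force: [0.7, -0.7, 1.0]
gripper_width: 0.763
gripper_force: 0.0
```

```bash
python3 - <<'E'
from h import *
info()
for c in (shot("scene"),shot("top")):
    print("post",[(w(r["at"],c),round(r["score"],2)) for r in manip.tip_of("post",c)[:1]])
    print("pad",[(w(r["at"],c),round(r["score"],2)) for r in manip.tip_of("pad",c)[:1]])
    for r in manip.cut_out("post",c)[:1]:
        v,u=np.nonzero(r["pixels"]); print("rows",v.min(),v.max(),"cols",u.min(),u.max())
        P=np.array([.645,-.117,0])
        h=hullmask([P+[.02*a,.02*b,z] for a in(-1,1) for b in(-1,1) for z in (.013,.027)]+[P+[.02*np.cos(t),.02*np.sin(t),z] for t in np.arange(0,6.3,.4) for z in (.123,.163)],c)
        v,u=np.nonzero(h); print(" model",v.min(),v.max(),u.min(),u.max())
    print("muller",[w(r["at"],c) for r in manip.tip_of("muller",c)[:1]],"dropper",[w(r["at"],c) for r in manip.tip_of("dropper",c)[:2]],"dipper",[w(r["at"],c) for r in manip.tip_of("dipper",c)[:1]])
    for r in manip.cut_out("panel1",c)[:4]:
        v,u=np.nonzero(r["pixels"]); print("panel px",u.mean().round(),v.mean().round(),len(u),round(r["score"],2))
    print("stack expect",proj(S(.038,0,.03),c),"pumice",[(w(r["at"],c),round(r["score"],2)) for r in manip.spot_in("pumice",c)[:1]])
E
```

```text
t 47.02 p [ 0.646  -0.3044  0.2874] tip [ 0.6465 -0.2417  0.2508] x [-0.0069  0.5051  0.863 ] z [ 0.0072  0.863  -0.5051] F [ 0.7086 -0.6995  1.0484] w 0.0652 gf 0.0 q [ 0.7044  0.8516 -0.1258  1.1031 -0.7431  1.8233  0.6457]
post [(array([ 0.6467, -0.1227,  0.0161]), 0.96)]
pad [(array([ 0.6443, -0.1195,  0.0175]), 0.75)]
rows 128 175 cols 270 289
 model 128 177 269 288
muller [array([ 0.7716, -0.1127,  0.0094])] dropper [array([ 0.3771, -0.0289,  0.0022])] dipper [array([ 0.6131, -0.3751,  0.0026])]
panel px 320.0 143.0 296 0.64
stack expect [319.8031 143.8074] pumice [(array([0.5095, 0.1179, 0.0646]), 0.55)]
post [(array([ 0.6437, -0.1187,  0.0188]), 0.46)]
pad [(array([ 0.6449, -0.1156,  0.014 ]), 0.6)]
rows 156 170 cols 281 294
 model 155 172 280 295
muller [array([ 0.776 , -0.1106, -0.0015])] dropper [array([ 0.6458, -0.1908, -0.0024])] dipper [array([ 0.6144, -0.3675,  0.0014])]
panel px 324.0 171.0 271 0.71
stack expect [324.688  172.0908] pumice [(array([0.5149, 0.1086, 0.0679]), 0.42)]
```

```bash
python3 -c "
from station import manip
print(manip.sign_off())"
```

```text
the job is handed in; nothing more can be done
None
```

The job is handed in: the pumice is in the bowl, the three panels found in this run are stacked square against the backstop, and the post stands upright within about 3 mm of the cork pad's centre.

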